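# Find the empty sulphur tin and stand it on its lid for refilling

### The job

One of the four square sulphur tins on the cellar bench is empty and they all look alike: lift them a little to feel which one it is. As we do with empties, turn that one over and leave it standing upside down, flat on its lid, in the refill tray, setting it down gently. The full ones stay, or go back, lid up where they stood, and the other things on the bench are left alone; no tin may be knocked over or dropped.

Things in the scene. Friction and masses are not known exactly. Their poses are not given: they have to be found in the camera images.
- tin_1: one of four look-alike square tinplate tins, 57 mm wide, 110 mm tall, a flat slip lid (58 mm) fast on the top 26 mm. Origin: centre of its bottom; own z runs from bottom to lid (up at the start), x and y square to its sides. Three are full (0.33 to 0.42 kg, a loose stack of discs inside), one is empty (0.09 kg); only the weight tells which, the names do not
- tin_2: one of four look-alike square tinplate tins, 57 mm wide, 110 mm tall, a flat slip lid (58 mm) fast on the top 26 mm. Origin: centre of its bottom; own z runs from bottom to lid (up at the start), x and y square to its sides. Three are full (0.33 to 0.42 kg, a loose stack of discs inside), one is empty (0.09 kg); only the weight tells which, the names do not
- tin_3: one of four look-alike square tinplate tins, 57 mm wide, 110 mm tall, a flat slip lid (58 mm) fast on the top 26 mm. Origin: centre of its bottom; own z runs from bottom to lid (up at the start), x and y square to its sides. Three are full (0.33 to 0.42 kg, a loose stack of discs inside), one is empty (0.09 kg); only the weight tells which, the names do not
- tin_4: one of four look-alike square tinplate tins, 57 mm wide, 110 mm tall, a flat slip lid (58 mm) fast on the top 26 mm. Origin: centre of its bottom; own z runs from bottom to lid (up at the start), x and y square to its sides. Three are full (0.33 to 0.42 kg, a loose stack of discs inside), one is empty (0.09 kg); only the weight tells which, the names do not
- tray: the refill tray, fixed: shallow aluminium tray 240 mm along its x, 160 mm along its y, walls 5 mm thick and 28 mm tall, its inner floor 5 mm above its origin, which is at the centre of its underside on the bench. It is empty. The bench between tins and tray is clear, at least 130 mm wide, from 0.40 m ahead of the arm to 0.65 m
- bung_a: bystander, loose: tapered silicone barrel bung, wide end down: 50 mm across below, 40 mm above, 44 mm tall; stands among the tins; origin at the centre of its underside
- bung_b: bystander, loose: the same kind of tapered bung, 50 mm across and 44 mm tall, paler, in front of the tins; origin at the centre of its underside
- flask: bystander, loose: empty conical glass flask, 82 mm across at the foot, 114 mm tall, behind the tins; origin at the centre of its underside
- beaker: bystander, loose: empty glass beaker, 68 mm across, 85 mm tall, behind the tins; origin at the centre of its underside
- mallet: bystander, loose: wooden bung mallet lying at the back: head 62 x 105 x 62 mm with a round 25 mm handle standing out 200 mm from it along its own +x; origin under the head
- round_tin: bystander, loose: low round tin, 74 mm across, 38 mm tall, in front of the tins; not one of the four; origin at the centre of its underside
There are look-alikes about, which are no part of the job. What is shaped like the tin_1 but pink is not meant.

How it is judged (in metres and radians):
At the end, for the whole second after the job is handed in: The empty tin stands upside down (within 0.15 rad) on its lid wholly in the refill tray, borne by the tray alone; the three full tins stand lid up (within 0.1 rad) within 40 mm of where they stood; all tins are at rest and released (((angle between tin_1's own z axis and vertical above 2.99 rad and x of tin_1 in the frame of tray between -0.1 and 0.1 m and y of tin_1 in the frame of tray between -0.06 and 0.06 m and contact force between tin_1 and tray between 0.3 and 2 N and angle between each of tin_2, tin_3, tin_4's own z axis and vertical below 0.1 rad and distance of each of tin_2, tin_3, tin_4 from where it was at the start of the episode below 0.04 m) or (angle between tin_2's own z axis and vertical above 2.99 rad and x of tin_2 in the frame of tray between -0.1 and 0.1 m and y of tin_2 in the frame of tray between -0.06 and 0.06 m and contact force between tin_2 and tray between 0.3 and 2 N and angle between each of tin_1, tin_3, tin_4's own z axis and vertical below 0.1 rad and distance of each of tin_1, tin_3, tin_4 from where it was at the start of the episode below 0.04 m) or (angle between tin_3's own z axis and vertical above 2.99 rad and x of tin_3 in the frame of tray between -0.1 and 0.1 m and y of tin_3 in the frame of tray between -0.06 and 0.06 m and contact force between tin_3 and tray between 0.3 and 2 N and angle between each of tin_1, tin_2, tin_4's own z axis and vertical below 0.1 rad and distance of each of tin_1, tin_2, tin_4 from where it was at the start of the episode below 0.04 m) or (angle between tin_4's own z axis and vertical above 2.99 rad and x of tin_4 in the frame of tray between -0.1 and 0.1 m and y of tin_4 in the frame of tray between -0.06 and 0.06 m and contact force between tin_4 and tray between 0.3 and 2 N and angle between each of tin_1, tin_2, tin_3's own z axis and vertical below 0.1 rad and distance of each of tin_1, tin_2, tin_3 from where it was at the start of the episode below 0.04 m)) and linear speed of each of tin_1, tin_2, tin_3, tin_4 below 0.02 m/s and angular speed of each of tin_1, tin_2, tin_3, tin_4 below 0.1 rad/s and contact force between each of tin_1, tin_2, tin_3, tin_4 and the fingers below 0.01 N); the robot touches nothing.
It fails at once if a tin is knocked or let fall over instead of being laid and stood by hand (angular speed of any of tin_1, tin_2, tin_3, tin_4 above 8 rad/s).
It fails at once if a tin is dropped: it moves at over 0.6 m/s (a fall of some 18 mm) out of the grip ((linear speed of tin_1 above 0.6 m/s and contact force between tin_1 and the fingers below 0.05 N) or (linear speed of tin_2 above 0.6 m/s and contact force between tin_2 and the fingers below 0.05 N) or (linear speed of tin_3 above 0.6 m/s and contact force between tin_3 and the fingers below 0.05 N) or (linear speed of tin_4 above 0.6 m/s and contact force between tin_4 and the fingers below 0.05 N)).
It fails at once if a tin is pressed or slammed hard into the tray (contact force between any of tin_1, tin_2, tin_3, tin_4 and tray above 45 N).
It fails at once if a bystander is shifted by more than 40 mm or tipped over (distance of any of bung_a, bung_b, flask, beaker, mallet, round_tin from where it was at the start of the episode above 0.04 m or angle between any of bung_a, bung_b, flask, beaker, mallet, round_tin's own z axis and vertical above 0.5 rad).
It also fails if it takes over 72 s, if anything falls off the work surface, if the arm or the gripper's body presses on something with over 40 N, if the wrist force passes 120 N, or if a joint passes its speed limit or range.

### The arm

A 6-joint arm with a two-finger parallel gripper is mounted at the origin on the work surface. World frame = base frame: x ahead of the robot, y to its left, z up, the work surface at z = 0. Lengths are in mm, angles in rad, forces in N, time in s.
With the tool pointing down it reaches from about 200 to 875 mm from the base axis. Payload 3.4 kg.
Tool frame: the origin (TCP) lies at the very end of the fingers, on their centre line; the grasp point (between the pads) lies 19 mm behind it; z points along the fingers, y is the line along which they close (so a half turn about z gives the same grasp; the last joint's range is limited). The gripper opens to 94 mm and grips with 3 to 60 N. Pads are 16 mm wide; open, the fingers measure 119 mm over their backs; the gripper's body (75 mm by 177 mm) begins 78 mm behind the grasp point.
Start: joints at [1.15, 0.276, 1.505, -0, 1.361, -0.121], TCP at [169.832, 549.384, 205.493] pointing down, gripper open.
Joint ranges: [-2.89, 2.89], [-0.75, 2.08], [0.22, 2.7], [-1.18, 4.32], [0.11, 2.71], [-2.7, 2.7]. Speed limits (rad/s): [2.57, 2.57, 3.14, 3.14, 3.14, 3.14].

### API

Orientations are given as a rotation vector (axis times angle).
In Python, from plant import env, imaging gives the robot as it stands.
- The arm moves only by the tool carry_out, never from a script. Its argument "series" is a list of rows, each an object of numbers: "dx", "dy", "dz": the shift along the tool's x, y, z in mm; "wx", "wy", "wz": the turn, a rotation vector about the tool's x, y, z in degrees; "hand": the finger opening in mm, from 0 to 94. In form: [{"dx": .., "dy": .., "dz": .., "wx": .., "wy": .., "wz": .., "hand": ..}, ...]. A call has exactly 5 rows; each row is the pose to reach, as a shift and turn from the pose commanded when the call began, along the tool's axes at that moment; what a row does not reach only later rows make up. A row lasts 1/8 s, in which the tool goes at most 62.5 mm and 10.7 degrees, less where a joint would pass 70% of its speed; a pose out of reach is approached as far as the arm can. A call with a gripper value outside its range is refused whole. The fingers move at their own pace and stop on an object; "squeeze" is the grip in N (left out, the last holds). Time passes only in rows, so rows that repeat a pose let the fingers close, or fill a call up. It gives the time, the measured TCP pose, the force, the opening and the grip force at its end, in the units of the state.
- env.get_state(): the state, without advancing time (a new reading comes with each control period).
- imaging.camera(name): name is "scene" or "side" or "wrist"; returns (picture, depth): 400x640x3 uint8, blue, green, red; 400x640 float32, mm along the optical axis (not along the pixel's ray), 0 where there is no reading.
- imaging.calibration(name): a dict with "fx", "fy", "cx", "cy" (pixels), "k1" (the pictures are not rectified: a ray, as slopes to the right and down, at radius r is drawn at 1 + k1 r^2 times it, then the intrinsics apply), "rvec" (rotation vector, rad) and "tvec" (3), from world to camera coordinates, as OpenCV has them. Camera axes: x right, y down, z forward; pixel columns grow to the right and rows downward; lengths in mm; the calibration is good to about 2 mm. A picture is of the moment at which its call begins: read the wrist's pose just before it. calibration takes no time and is no camera call; for the wrist camera it gives the pose at the moment of the call.
- env.sign_off(): hands the job in; it is judged then, once.
The state is a dict: "time_s": time; "joints": joint angles; "qd": joint speeds; "joint_torque": joint torques, N m; "position": TCP position; "orientation": TCP orientation; "wrist_force": force on the tool from outside, world axes, zero at the start; "moment": the same for the moment, N m; "gripper_width": finger opening in mm; "grip_force": force on a finger pad.
Only numpy, scipy, OpenCV 4.12 (cv2) and the standard library are available. Lean on these libraries where they do the work, as an engineer would, in place of code of your own. Each camera call takes 0.05 s, during which the arm holds its last target. There are 200 camera calls.

## Working session

There is one attempt and no reset: what is moved stays moved. The work goes in short steps, Python scripts to look and compute and a tool call to move; the robot and the scene stay as the last step left them, time stands still between calls to the robot, and variables do not carry over. Pictures are saved under pics/ and viewed, at most 10 in all, crops included, and the job is handed in when it is done.

Besides the shell and the picture viewer there is one more tool, called after "Request:" as name([rows], argument=value, ...), one row to a line, values as JSON. carry_out: Moves the arm, as the interface text tells. Its arguments: {"type":"object","properties":{"series":{"type":"array"},"squeeze":{"type":"number"}},"required":["series"]}

```bash
mkdir -p pics; ls; cat > h.py <<'E'
import numpy as np, cv2
from plant import env, imaging
def cloud(c,d):
    h,w=d.shape; v,u=np.mgrid[:h,:w].astype(float)
    K=np.array([[c['fx'],0,c['cx']],[0,c['fy'],c['cy']],[0,0,1.]])
    # model: xd = x(1+k1 r^2)
    p=cv2.undistortPoints(np.stack([u.ravel(),v.ravel()],1)[:,None],K,np.array([c['k1'],0,0,0.]))[:,0]
    z=d.ravel()
    P=np.stack([p[:,0]*z,p[:,1]*z,z],1)
    R=cv2.Rodrigues(np.array(c['rvec'],float))[0]
    W=(P-np.array(c['tvec'],float).ravel())@R
    W[z<=0]=np.nan
    return W.reshape(h,w,3)
E
python3 - <<'E'
from h import *
for n in ['scene','side']:
    c=imaging.calibration(n); im,d=imaging.camera(n)
    cv2.imwrite(f'pics/{n}0.png',im); np.savez(f'{n}0.npz',im=im,d=d,W=cloud(c,d))
    print(n,{k:np.round(v,3) for k,v in c.items()})
print(env.get_state())
E
```

```text
pics
scene {'fx': np.float64(407.45), 'fy': np.float64(407.45), 'cx': np.float64(322.156), 'cy': np.float64(201.655), 'k1': np.float64(-0.016), 'rvec': array([ 1.401,  1.967, -1.013]), 'tvec': array([ 240.438, -283.06 , 1489.7  ])}
side {'fx': np.float64(422.21), 'fy': np.float64(422.21), 'cx': np.float64(319.16), 'cy': np.float64(198.341), 'k1': np.float64(-0.002), 'rvec': array([ 0.183, -2.711,  1.41 ]), 'tvec': array([556.626,  92.166, 966.78 ])}
{'time_s': 0.1, 'joints': array([ 1.15002395e+00,  2.76536458e-01,  1.50600134e+00, -1.57438807e-05,
        1.36069783e+00, -1.20967054e-01]), 'qd': array([-1.72797331e-03, -1.57461477e-03, -3.24977336e-03,  1.79918793e-06,
       -7.19929839e-05,  8.12569249e-04]), 'joint_torque': array([ 8.92932767e-04, -4.05460560e+01, -2.37777293e+01,  7.05586933e-02,
        2.99551652e-02, -3.06588061e-05]), 'position': array([169.60047443, 548.88552562, 204.69063233]), 'orientation': array([-4.69102674e-01, -3.10594142e+00,  2.49280298e-03]), 'wrist_force': array([0.59890155, 0.43341416, 0.22795394]), 'moment': array([-0.05135087, -0.03356416,  0.04859761]), 'grip_force': 0.0, 'gripper_width': 94.03216662514654}
```

View pics/scene0.png

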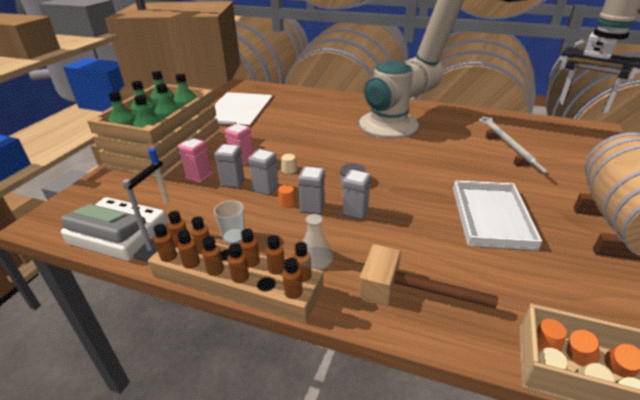

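View pics/side0.png

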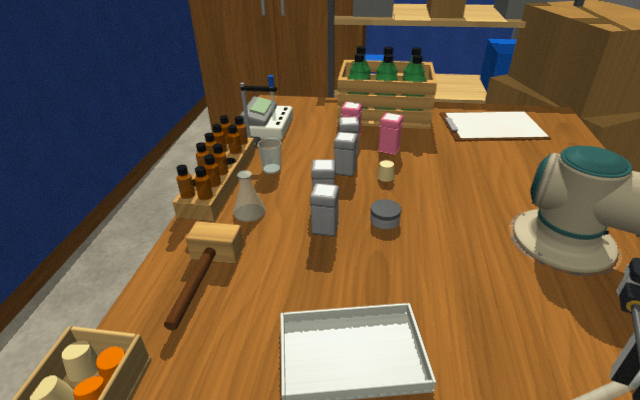

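The scene picture shows four grey tins at about (230,165), (263,172), (312,190) and (356,194). The two pink look-alikes at (195,160) and (238,140) are not meant. The tray is at (497,213), and the orange bung sits at (287,196) among the tins.

```bash
python3 - <<'E'
from h import *
for n in ['scene','side']:
    f=np.load(n+'0.npz'); im,W=f['im'],f['W']
    hsv=cv2.cvtColor(im,cv2.COLOR_BGR2HSV)
    near=(W[...,0]>250)&(W[...,0]<850)&(W[...,1]>-700)&(W[...,1]<620)
    top=near&(W[...,2]>100)&(W[...,2]<122)&(hsv[...,1]<90)
    N,L,S,C=cv2.connectedComponentsWithStats(top.astype(np.uint8))
    print(n,'lids')
    for i in range(1,N):
        if S[i,4]>40:
            P=W[L==i]; r=cv2.minAreaRect(P[:,:2].astype(np.float32))
            print(C[i].round(),S[i,4],'rect',np.round(r[0]),np.round(r[1]),round(r[2]),'z',np.median(P[:,2]).round(1))
    # any things above the table, clusters
    ob=near&(W[...,2]>12)&(W[...,2]<250)
    N,L,S,C=cv2.connectedComponentsWithStats(ob.astype(np.uint8))
    for i in range(1,N):
        if S[i,4]>60:
            P=W[L==i]; print(' obj',C[i].round(),S[i,4],'min',np.percentile(P,2,axis=0).round(),'max',np.percentile(P,98,axis=0).round())
    tr=near&(hsv[...,1]<60)&(W[...,2]>-3)&(W[...,2]<40)&(hsv[...,2]>120)
    N,L,S,C=cv2.connectedComponentsWithStats(tr.astype(np.uint8))
    i=1+np.argmax(S[1:,4]); r=cv2.minAreaRect(W[L==i][:,:2].astype(np.float32)); print('tray',C[i],r)
E
```

```text
scene lids
[237. 128.] 119 rect [ 396. -384.] [50. 56.] 77 z 111.7
[191. 143.] 141 rect [ 522. -465.] [51. 54.] 79 z 111.8
[228. 151.] 278 rect [ 524. -345.] [62. 58.] 5 z 110.6
[262. 157.] 294 rect [ 525. -240.] [58. 57.] 85 z 110.4
[587. 169.] 46 rect [333. 568.] [ 7. 50.] 89 z 112.3
[312. 174.] 342 rect [565. -82.] [58. 56.] 7 z 110.5
[357. 178.] 358 rect [547.  30.] [56. 59.] 86 z 110.5
[614. 216.] 43 rect [528. 591.] [19.  8.] 6 z 112.1
[314. 221.] 190 rect [744. -11.] [33. 32.] 21 z 114.7
[624. 228.] 49 rect [563. 600.] [19.  7.] 15 z 111.6
 obj [164. 137.] 8991 min [ 270. -695.   17.] max [ 833. -373.  223.]
 obj [246. 160.] 2646 min [ 384. -405.   15.] max [ 554. -211.  113.]
 obj [613. 190.] 4947 min [314. 566.  19.] max [572. 618. 204.]
 obj [289. 162.] 216 min [ 390. -235.   14.] max [ 428. -196.   47.]
 obj [355. 188.] 1321 min [380. -47.  15.] max [576.  58. 112.]
 obj [312. 188.] 1056 min [ 542. -107.   15.] max [595. -53. 113.]
 obj [497. 215.] 1414 min [326. 267.  12.] max [586. 464.  31.]
 obj [287. 194.] 280 min [ 549. -173.   13.] max [ 586. -135.   47.]
 obj [116.
[... 1006 characters left out ...]

[244. 176.] 134 rect [742.  -9.] [34. 30.] 11 z 113.4
[325. 192.] 430 rect [544.  30.] [59. 58.] 86 z 109.4
 obj [369. 122.] 9129 min [ 267. -692.   19.] max [575.  57. 219.]
 obj [245. 156.] 6158 min [ 709. -549.   14.] max [848.  35. 191.]
 obj [386. 169.] 247 min [ 383. -232.   13.] max [ 424. -195.   46.]
 obj [386. 212.] 671 min [370. -49.  14.] max [437.  17.  40.]
 obj [205. 260.] 2872 min [719. 120.  16.] max [819. 372.  63.]
 obj [356. 354.] 2839 min [325. 268.  13.] max [578. 466.  29.]
 obj [116. 369.] 3020 min [793. 424.  16.] max [847. 527.  70.]
tray [351.59673956 353.55594433] ((454.50341796875, 365.93402099609375), (241.32925415039062, 162.3699493408203), 12.722488403320312)
```

```bash
cat >> h.py <<'E'
import json,sys
from scipy.spatial.transform import Rotation as Ro
def down(az): # tool down, tool y along azimuth az (deg)
    a=np.radians(az); y=np.array([np.cos(a),np.sin(a),0]); z=np.array([0,0,-1.]); return Ro.from_matrix(np.stack([np.cross(y,z),y,z],1))
def pose(): 
    s=env.get_state(); return np.array(s['position']),Ro.from_rotvec(s['orientation'])
def rel(p,R,q,Q): # shift/turn from (p,R) to (q,Q) in tool axes
    return np.round(R.inv().apply(np.array(q)-p),1), np.round(np.degrees((R.inv()*Q).as_rotvec()),1)
def log():
    s=env.get_state(); open('log.txt','a').write(json.dumps([list(map(float,s[k])) for k in('joints','position','orientation')])+'\n')
    print('t',round(s['time_s'],2),'j',np.round(s['joints'],2),'p',np.round(s['position'],1),'F',np.round(s['wrist_force'],2),'M',np.round(s['moment'],2),'w',round(s['gripper_width'],1),'g',round(s['grip_force'],1))
E
python3 - <<'E'
from h import *
log()
p=np.array([169.832,549.384,205.493]);R=Ro.from_rotvec(env.get_state()['orientation'])
R=down(np.degrees(1.15+.121))
print(rel(p,R,[545,30,160],down(-4)))
q=np.array([545,30,160.])
for k in range(3):
    f0,f1=k/3,(k+1)/3
    A=lambda f:(p+(q-p)*f, down(72.8+(-4-72.8)*f))
    print(*rel(*A(f0),*A(f1)))
E
```

```text
t 0.1 j [ 1.15  0.28  1.51 -0.    1.36 -0.12] p [169.6 548.9 204.7] F [0.6  0.43 0.23] M [-0.05 -0.03  0.05] w 94.0 g 0.0
(array([-511.8, -385.4,   45.5]), array([ 0. ,  0. , 76.8]))
[-170.7 -128.4   15.2] [ 0.   0.  25.6]
[-209.4  -42.1   15.2] [ 0.   0.  25.6]
[-207.    52.5   15.2] [ 0.   0.  25.6]
```

Request:
carry_out([
  {"dx": -34,"dy": -26,"dz": 3,"wz": 5},
  {"dx": -68,"dy": -51,"dz": 6,"wz": 10},
  {"dx": -102,"dy": -77,"dz": 9,"wz": 15},
  {"dx": -137,"dy": -103,"dz": 12,"wz": 20},
  {"dx": -171,"dy": -128,"dz": 15,"wz": 25.6},
])

```text
validation failed for argument at $.se...
```

Request:
carry_out([
  {"dx": -42,"dy": -8,"dz": 3,"wz": 5},
  {"dx": -84,"dy": -17,"dz": 6,"wz": 10},
  {"dx": -126,"dy": -25,"dz": 9,"wz": 15},
  {"dx": -168,"dy": -34,"dz": 12,"wz": 20},
  {"dx": -209,"dy": -42,"dz": 15,"wz": 25.6},
])

```text
validation failed for argument at $.se...
```

Request:
carry_out([
  {"dx": -42,"dy": 11,"dz": 3,"wz": 5},
  {"dx": -84,"dy": 22,"dz": 6,"wz": 10},
  {"dx": -126,"dy": 33,"dz": 9,"wz": 15},
  {"dx": -168,"dy": 43,"dz": 12,"wz": 20},
  {"dx": -207,"dy": 52.5,"dz": 15,"wz": 25.6},
])

```text
validation failed for argument at $.se...
```

```bash
python3 - <<'E'
from h import *
log(); p,R=pose(); print(rel(p,R,[545,30,52],down(-4)))
log(); c=imaging.calibration('wrist'); im,d=imaging.camera('wrist'); cv2.imwrite('pics/w0.png',im)
W=cloud(c,d); t=(abs(W[...,2]-110)<8)&(abs(W[...,0]-545)<45)&(abs(W[...,1]-30)<45)
print(t.sum()); 
if t.sum()>50: print(cv2.minAreaRect(W[t][:,:2].astype(np.float32)))
E
```

```text
t 0.1 j [ 1.15  0.28  1.51 -0.    1.36 -0.12] p [169.6 548.9 204.7] F [0.6  0.43 0.23] M [-0.05 -0.03  0.05] w 94.0 g 0.0
(array([-511.9, -384.6,  153.2]), array([-0.1,  0.1, 76.8]))
t 0.1 j [ 1.15  0.28  1.51 -0.    1.36 -0.12] p [169.6 548.9 204.7] F [0.6  0.43 0.23] M [-0.05 -0.03  0.05] w 94.0 g 0.0
0
```

All keys are needed in each row.

Request:
carry_out([
  {"dx": -34,"dy": -26,"dz": 3,"wx": 0,"wy": 0,"wz": 5,"hand": 94},
  {"dx": -68,"dy": -51,"dz": 6,"wx": 0,"wy": 0,"wz": 10,"hand": 94},
  {"dx": -102,"dy": -77,"dz": 9,"wx": 0,"wy": 0,"wz": 15,"hand": 94},
  {"dx": -137,"dy": -103,"dz": 12,"wx": 0,"wy": 0,"wz": 20,"hand": 94},
  {"dx": -171,"dy": -128,"dz": 15,"wx": 0,"wy": 0,"wz": 25.6,"hand": 94},
])

```text
time_s: 0.78
position: [296.0, 375.3, 190.2]
orientation: [1.15, 2.923, -0.0]
wrist_force: [-0.2, -0.2, 0.2]
gripper_width: 94.4
grip_force: 0.0
```

Request:
carry_out([
  {"dx": -42,"dy": -8,"dz": 3,"wx": 0,"wy": 0,"wz": 5,"hand": 94},
  {"dx": -84,"dy": -17,"dz": 6,"wx": 0,"wy": 0,"wz": 10,"hand": 94},
  {"dx": -126,"dy": -25,"dz": 9,"wx": 0,"wy": 0,"wz": 15,"hand": 94},
  {"dx": -168,"dy": -34,"dz": 12,"wx": 0,"wy": 0,"wz": 20,"hand": 94},
  {"dx": -209,"dy": -42,"dz": 15,"wx": 0,"wy": 0,"wz": 25.6,"hand": 94},
])

```text
time_s: 1.4
position: [420.8, 202.5, 175.3]
orientation: [-1.77, -2.596, -0.0]
wrist_force: [0.2, 0.7, -0.3]
gripper_width: 93.9
grip_force: 0.0
```

Request:
carry_out([
  {"dx": -42,"dy": 11,"dz": 3,"wx": 0,"wy": 0,"wz": 5,"hand": 94},
  {"dx": -84,"dy": 22,"dz": 6,"wx": 0,"wy": 0,"wz": 10,"hand": 94},
  {"dx": -126,"dy": 33,"dz": 9,"wx": 0,"wy": 0,"wz": 15,"hand": 94},
  {"dx": -168,"dy": 43,"dz": 12,"wx": 0,"wy": 0,"wz": 20,"hand": 94},
  {"dx": -207,"dy": 52.5,"dz": 15,"wx": 0,"wy": 0,"wz": 25.6,"hand": 94},
])

```text
time_s: 2.02
position: [546.0, 29.4, 160.1]
orientation: [-2.301, -2.139, 0.0]
wrist_force: [0.0, -0.1, 0.3]
gripper_width: 93.7
grip_force: 0.0
```

```bash
cat > look.py <<'E'
from h import *
# look.py x y yaw z name : relative move to tool-down goal, then wrist look at tin near x,y
x,y,a,z=map(float,sys.argv[1:5])
log(); p,R=pose(); print('rel',rel(p,R,[x,y,z],down(a)))
c=imaging.calibration('wrist'); im,d=imaging.camera('wrist'); cv2.imwrite(f'pics/{sys.argv[5]}.png',im)
W=cloud(c,d); t=(abs(W[...,2]-110)<8)&(abs(W[...,0]-x)<45)&(abs(W[...,1]-y)<45)
print(t.sum())
if t.sum()>50: print(cv2.minAreaRect(W[t][:,:2].astype(np.float32)))
E
python3 look.py 545 30 -4 52 w0
```

```text
t 2.02 j [-0.07  0.26  1.64  0.    1.24 -0.  ] p [546.   29.4 160.1] F [ 0.03 -0.05  0.26] M [-0.07  0.07  0.01] w 93.7 g 0.0
rel (array([  0.5,  -0.9, 108.1]), array([-0. , -0. , -0.2]))
4125
((546.6900024414062, 28.79360580444336), (56.50358200073242, 58.00978469848633), 86.6845474243164)
```

Request:
carry_out([
  {"dx": 0,"dy": 0,"dz": 25,"wx": 0,"wy": 0,"wz": 0,"hand": 94},
  {"dx": 0,"dy": 0,"dz": 50,"wx": 0,"wy": 0,"wz": 0,"hand": 94},
  {"dx": 0,"dy": 0,"dz": 75,"wx": 0,"wy": 0,"wz": 0,"hand": 94},
  {"dx": 0,"dy": 0,"dz": 98,"wx": 0,"wy": 0,"wz": 0,"hand": 94},
  {"dx": 0,"dy": 0,"dz": 108,"wx": 0,"wy": 0,"wz": 0,"hand": 80},
], squeeze=20)

```text
time_s: 2.7
position: [544.2, 30.9, 51.0]
orientation: [-2.295, -2.142, 0.003]
wrist_force: [0.4, 0.5, 0.3]
gripper_width: 87.3
grip_force: 0.0
```

Request:
carry_out([
  {"dx": 0,"dy": 0,"dz": 0,"wx": 0,"wy": 0,"wz": 0,"hand": 50},
  {"dx": 0,"dy": 0,"dz": 0,"wx": 0,"wy": 0,"wz": 0,"hand": 50},
  {"dx": 0,"dy": 0,"dz": 0,"wx": 0,"wy": 0,"wz": 0,"hand": 50},
  {"dx": 0,"dy": 0,"dz": 0,"wx": 0,"wy": 0,"wz": 0,"hand": 50},
  {"dx": 0,"dy": 0,"dz": 0,"wx": 0,"wy": 0,"wz": 0,"hand": 50},
])

```text
time_s: 3.32
position: [546.2, 30.7, 53.4]
orientation: [2.296, 2.142, 0.002]
wrist_force: [-0.8, 0.7, 4.7]
gripper_width: 56.9
grip_force: 20.0
```

Request:
carry_out([
  {"dx": 0,"dy": 0,"dz": -4,"wx": 0,"wy": 0,"wz": 0,"hand": 50},
  {"dx": 0,"dy": 0,"dz": -10,"wx": 0,"wy": 0,"wz": 0,"hand": 50},
  {"dx": 0,"dy": 0,"dz": -10,"wx": 0,"wy": 0,"wz": 0,"hand": 50},
  {"dx": 0,"dy": 0,"dz": -10,"wx": 0,"wy": 0,"wz": 0,"hand": 50},
  {"dx": 0,"dy": 0,"dz": -10,"wx": 0,"wy": 0,"wz": 0,"hand": 50},
])

```text
time_s: 3.95
position: [545.1, 30.8, 62.2]
orientation: [-2.297, -2.143, 0.001]
wrist_force: [-0.5, -0.1, -3.2]
gripper_width: 56.9
grip_force: 20.0
```

```bash
python3 -c "
from h import *
log()"
```

```text
t 3.95 j [-0.07  0.35  1.78  0.    1.01 -0.  ] p [545.1  30.8  62.2] F [-0.47 -0.1  -3.25] M [-0.11  0.04  0.04] w 56.9 g 20.0
```

D weighs about 0.33 kg, so it is full. I put it back and go to C (563,-81).

Request:
carry_out([
  {"dx": 0,"dy": 0,"dz": 5,"wx": 0,"wy": 0,"wz": 0,"hand": 50},
  {"dx": 0,"dy": 0,"dz": 9,"wx": 0,"wy": 0,"wz": 0,"hand": 50},
  {"dx": 0,"dy": 0,"dz": 10,"wx": 0,"wy": 0,"wz": 0,"hand": 50},
  {"dx": 0,"dy": 0,"dz": 10,"wx": 0,"wy": 0,"wz": 0,"hand": 94},
  {"dx": 0,"dy": 0,"dz": 10,"wx": 0,"wy": 0,"wz": 0,"hand": 94},
])

```text
time_s: 4.58
position: [545.9, 30.7, 52.7]
orientation: [2.297, 2.142, 0.001]
wrist_force: [-0.3, 0.1, -0.7]
gripper_width: 73.8
grip_force: 0.0
```

Request:
carry_out([
  {"dx": 0,"dy": 0,"dz": 0,"wx": 0,"wy": 0,"wz": 0,"hand": 94},
  {"dx": 0,"dy": 0,"dz": -15,"wx": 0,"wy": 0,"wz": 0,"hand": 94},
  {"dx": 0,"dy": 0,"dz": -45,"wx": 0,"wy": 0,"wz": 0,"hand": 94},
  {"dx": 0,"dy": 0,"dz": -80,"wx": 0,"wy": 0,"wz": 0,"hand": 94},
  {"dx": 0,"dy": 0,"dz": -112,"wx": 0,"wy": 0,"wz": 0,"hand": 94},
])

```text
time_s: 5.2
position: [545.7, 30.7, 166.8]
orientation: [2.296, 2.142, 0.002]
wrist_force: [0.7, -0.4, -0.4]
gripper_width: 94.3
grip_force: 0.0
```

```bash
python3 look.py 563.5 -81 7 160 w1
```

```text
t 5.2 j [-0.07  0.26  1.63  0.    1.25 -0.  ] p [545.7  30.7 166.8] F [ 0.73 -0.35 -0.41] M [-0.12  0.08  0.04] w 94.3 g 0.0
rel (array([-110.2,   25.5,    6.8]), array([  0.1,   0. , -11. ]))
1147
((565.0968627929688, -83.98572540283203), (57.72734832763672, 57.66869354248047), 6.903340816497803)
```

Request:
carry_out([
  {"dx": -28,"dy": 7,"dz": 0,"wx": 0,"wy": 0,"wz": -3,"hand": 94},
  {"dx": -56,"dy": 14,"dz": 0,"wx": 0,"wy": 0,"wz": -6,"hand": 94},
  {"dx": -85,"dy": 21,"dz": 0,"wx": 0,"wy": 0,"wz": -9,"hand": 94},
  {"dx": -112,"dy": 27,"dz": 2,"wx": 0,"wy": 0,"wz": -11,"hand": 94},
  {"dx": -112,"dy": 27,"dz": 7,"wx": 0,"wy": 0,"wz": -11,"hand": 94},
])

```text
time_s: 5.88
position: [565.1, -84.5, 157.8]
orientation: [2.084, 2.349, 0.001]
wrist_force: [-0.2, 0.7, -0.6]
gripper_width: 94.1
grip_force: 0.0
```

Request:
carry_out([
  {"dx": 0,"dy": 0,"dz": 25,"wx": 0,"wy": 0,"wz": 0,"hand": 94},
  {"dx": 0,"dy": 0,"dz": 50,"wx": 0,"wy": 0,"wz": 0,"hand": 94},
  {"dx": 0,"dy": 0,"dz": 75,"wx": 0,"wy": 0,"wz": 0,"hand": 94},
  {"dx": 0,"dy": 0,"dz": 98,"wx": 0,"wy": 0,"wz": 0,"hand": 94},
  {"dx": 0,"dy": 0,"dz": 108,"wx": 0,"wy": 0,"wz": 0,"hand": 80},
])

```text
time_s: 6.5
position: [563.4, -81.5, 48.3]
orientation: [-2.079, -2.352, 0.001]
wrist_force: [0.9, -0.3, -0.1]
gripper_width: 87.3
grip_force: 0.0
```

Request:
carry_out([
  {"dx": 0,"dy": 0,"dz": 0,"wx": 0,"wy": 0,"wz": 0,"hand": 50},
  {"dx": 0,"dy": 0,"dz": 0,"wx": 0,"wy": 0,"wz": 0,"hand": 50},
  {"dx": 0,"dy": 0,"dz": 0,"wx": 0,"wy": 0,"wz": 0,"hand": 50},
  {"dx": 0,"dy": 0,"dz": 0,"wx": 0,"wy": 0,"wz": 0,"hand": 50},
  {"dx": 0,"dy": 0,"dz": 0,"wx": 0,"wy": 0,"wz": 0,"hand": 50},
])

```text
time_s: 7.12
position: [564.7, -83.0, 50.4]
orientation: [2.081, 2.353, 0.0]
wrist_force: [-2.5, 0.1, 6.2]
gripper_width: 57.0
grip_force: 20.0
```

Request:
carry_out([
  {"dx": 0,"dy": 0,"dz": -4,"wx": 0,"wy": 0,"wz": 0,"hand": 50},
  {"dx": 0,"dy": 0,"dz": -10,"wx": 0,"wy": 0,"wz": 0,"hand": 50},
  {"dx": 0,"dy": 0,"dz": -10,"wx": 0,"wy": 0,"wz": 0,"hand": 50},
  {"dx": 0,"dy": 0,"dz": -10,"wx": 0,"wy": 0,"wz": 0,"hand": 50},
  {"dx": 0,"dy": 0,"dz": -10,"wx": 0,"wy": 0,"wz": 0,"hand": 50},
])

```text
time_s: 7.75
position: [564.3, -82.8, 59.2]
orientation: [-2.081, -2.353, 0.0]
wrist_force: [-0.6, 0.1, -3.5]
gripper_width: 56.9
grip_force: 20.0
```

```bash
python3 -c "
from h import *
log()"
```

```text
t 7.75 j [-0.27  0.39  1.73  0.    1.03 -0.39] p [564.3 -82.8  59.2] F [-0.61  0.15 -3.48] M [-0.04  0.03 -0.02] w 56.9 g 20.0
```

C is full (0.36 kg). Next is B.

Request:
carry_out([
  {"dx": 0,"dy": 0,"dz": 5,"wx": 0,"wy": 0,"wz": 0,"hand": 50},
  {"dx": 0,"dy": 0,"dz": 9,"wx": 0,"wy": 0,"wz": 0,"hand": 50},
  {"dx": 0,"dy": 0,"dz": 10,"wx": 0,"wy": 0,"wz": 0,"hand": 50},
  {"dx": 0,"dy": 0,"dz": 10,"wx": 0,"wy": 0,"wz": 0,"hand": 94},
  {"dx": 0,"dy": 0,"dz": 10,"wx": 0,"wy": 0,"wz": 0,"hand": 94},
])

```text
time_s: 8.38
position: [565.1, -83.0, 49.8]
orientation: [2.08, 2.353, 0.001]
wrist_force: [-0.4, 1.2, 0.5]
gripper_width: 73.4
grip_force: 0.0
```

Request:
carry_out([
  {"dx": 0,"dy": 0,"dz": 0,"wx": 0,"wy": 0,"wz": 0,"hand": 94},
  {"dx": 0,"dy": 0,"dz": -15,"wx": 0,"wy": 0,"wz": 0,"hand": 94},
  {"dx": 0,"dy": 0,"dz": -45,"wx": 0,"wy": 0,"wz": 0,"hand": 94},
  {"dx": 0,"dy": 0,"dz": -80,"wx": 0,"wy": 0,"wz": 0,"hand": 94},
  {"dx": 0,"dy": 0,"dz": -112,"wx": 0,"wy": 0,"wz": 0,"hand": 94},
])

```text
time_s: 9.0
position: [564.9, -82.9, 163.8]
orientation: [2.08, 2.352, 0.001]
wrist_force: [0.6, -0.5, -0.4]
gripper_width: 94.1
grip_force: 0.0
```

Request:
carry_out([
  {"dx": -38,"dy": -15,"dz": 0,"wx": 0,"wy": 0,"wz": 3,"hand": 94},
  {"dx": -76,"dy": -30,"dz": 0,"wx": 0,"wy": 0,"wz": 6,"hand": 94},
  {"dx": -114,"dy": -45,"dz": 0,"wx": 0,"wy": 0,"wz": 9,"hand": 94},
  {"dx": -152,"dy": -59,"dz": 0,"wx": 0,"wy": 0,"wz": 12,"hand": 94},
  {"dx": -152,"dy": -59,"dz": 0,"wx": 0,"wy": 0,"wz": 12,"hand": 94},
])

```text
time_s: 9.62
position: [524.3, -243.6, 162.4]
orientation: [2.318, 2.118, -0.0]
wrist_force: [-0.7, 0.3, -0.3]
gripper_width: 93.8
grip_force: 0.0
```

```bash
python3 look.py 524 -241 -5 52 w2
```

```text
t 9.62 j [-0.55  0.31  1.57 -0.    1.26 -0.46] p [ 524.3 -243.6  162.4] F [-0.66  0.27 -0.29] M [-0.05  0.02  0.03] w 93.8 g 0.0
rel (array([  2.7,  -0.7, 110.4]), array([ 0.1,  0.1, -0.2]))
4078
((524.0300903320312, -241.32437133789062), (56.55469512939453, 57.950958251953125), 83.82874298095703)
```

Request:
carry_out([
  {"dx": 2,"dy": 0,"dz": 25,"wx": 0,"wy": 0,"wz": 0,"hand": 94},
  {"dx": 2,"dy": 0,"dz": 50,"wx": 0,"wy": 0,"wz": 0,"hand": 94},
  {"dx": 2,"dy": 0,"dz": 75,"wx": 0,"wy": 0,"wz": 0,"hand": 94},
  {"dx": 2,"dy": 0,"dz": 98,"wx": 0,"wy": 0,"wz": 0,"hand": 94},
  {"dx": 2,"dy": 0,"dz": 109,"wx": 0,"wy": 0,"wz": 0,"hand": 80},
])

```text
time_s: 10.3
position: [524.6, -237.3, 51.7]
orientation: [-2.313, -2.124, -0.0]
wrist_force: [0.3, -0.3, 0.4]
gripper_width: 87.0
grip_force: 0.0
```

Request:
carry_out([
  {"dx": 0,"dy": 0,"dz": 0,"wx": 0,"wy": 0,"wz": 0,"hand": 50},
  {"dx": 0,"dy": 0,"dz": 0,"wx": 0,"wy": 0,"wz": 0,"hand": 50},
  {"dx": 0,"dy": 0,"dz": 0,"wx": 0,"wy": 0,"wz": 0,"hand": 50},
  {"dx": 0,"dy": 0,"dz": 0,"wx": 0,"wy": 0,"wz": 0,"hand": 50},
  {"dx": 0,"dy": 0,"dz": 0,"wx": 0,"wy": 0,"wz": 0,"hand": 50},
])

```text
time_s: 10.92
position: [525.1, -239.2, 53.4]
orientation: [2.315, 2.122, 0.001]
wrist_force: [-0.2, 0.4, 6.2]
gripper_width: 57.0
grip_force: 19.9
```

Request:
carry_out([
  {"dx": 0,"dy": 0,"dz": -4,"wx": 0,"wy": 0,"wz": 0,"hand": 50},
  {"dx": 0,"dy": 0,"dz": -10,"wx": 0,"wy": 0,"wz": 0,"hand": 50},
  {"dx": 0,"dy": 0,"dz": -10,"wx": 0,"wy": 0,"wz": 0,"hand": 50},
  {"dx": 0,"dy": 0,"dz": -10,"wx": 0,"wy": 0,"wz": 0,"hand": 50},
  {"dx": 0,"dy": 0,"dz": -10,"wx": 0,"wy": 0,"wz": 0,"hand": 50},
])

```text
time_s: 11.55
position: [524.6, -238.8, 62.2]
orientation: [-2.315, -2.123, 0.0]
wrist_force: [1.1, 0.3, -1.7]
gripper_width: 56.7
grip_force: 19.9
```

```bash
python3 -c "
from h import *
log()"
```

```text
t 11.55 j [-0.55  0.39  1.71  0.    1.04 -0.46] p [ 524.6 -238.8   62.2] F [ 1.09  0.34 -1.72] M [-0.06  0.03 -0.02] w 56.7 g 19.9
```

Request:
carry_out([
  {"dx": 0,"dy": 0,"dz": -5,"wx": 0,"wy": 0,"wz": 0,"hand": 50},
  {"dx": 0,"dy": 0,"dz": -10,"wx": 0,"wy": 0,"wz": 0,"hand": 50},
  {"dx": 0,"dy": 0,"dz": -10,"wx": 0,"wy": 0,"wz": 0,"hand": 50},
  {"dx": 0,"dy": 0,"dz": -10,"wx": 0,"wy": 0,"wz": 0,"hand": 50},
  {"dx": 0,"dy": 0,"dz": -10,"wx": 0,"wy": 0,"wz": 0,"hand": 50},
])

```text
time_s: 12.18
position: [524.6, -238.9, 72.3]
orientation: [-2.316, -2.123, 0.0]
wrist_force: [-0.1, -0.8, -1.3]
gripper_width: 57.2
grip_force: 19.9
```

```bash
python3 - <<'E'
from h import *
log()
for i in range(3): imaging.camera('side'); print(env.get_state()['wrist_force'].round(2))
from scipy.optimize import least_squares
D=[json.loads(l) for l in open('log.txt')]
J=np.array([d[0] for d in D]);P=np.array([d[1] for d in D]);RR=Ro.from_rotvec([d[2] for d in D])
# tool direction/axes model: Rz(j1)Ry(j2)Ry(j3)Rz(j4)Ry(j5)Rz(s*j6+c)
for s in(1,-1):
  M=Ro.from_euler('z',J[:,0])*Ro.from_euler('y',J[:,1]+J[:,2])*Ro.from_euler('z',J[:,3])*Ro.from_euler('y',J[:,4])*Ro.from_euler('z',s*J[:,5])
  T=(M.inv()*RR); print(s,np.degrees(T.as_rotvec()).round(1)[[0,3,-1]])
E
```

```text
t 12.18 j [-0.55  0.38  1.7   0.    1.06 -0.46] p [ 524.6 -238.9   72.3] F [-0.07 -0.75 -1.3 ] M [-0.09  0.06 -0.01] w 57.2 g 19.9
[ 0.15 -0.07 -0.54]
[ 0.1   0.02 -1.37]
[ 0.18 -0.33 -0.41]
1 [[-0.  0. 90.]
 [-0. -0. 90.]
 [-0.  0. 90.]]
-1 [[-0.   0.  76.1]
 [-0.  -0.  89.9]
 [-0.   0.  37.2]]
```

B reads about 0.9 N, so it is the empty tin. I carry it to the clear bench at (500,165), where I can lay it over and regrasp it.

Request:
carry_out([
  {"dx": 0,"dy": 0,"dz": -15,"wx": 0,"wy": 0,"wz": 0,"hand": 50},
  {"dx": 0,"dy": 0,"dz": -45,"wx": 0,"wy": 0,"wz": 0,"hand": 50},
  {"dx": 0,"dy": 0,"dz": -80,"wx": 0,"wy": 0,"wz": 0,"hand": 50},
  {"dx": 0,"dy": 0,"dz": -110,"wx": 0,"wy": 0,"wz": 0,"hand": 50},
  {"dx": 0,"dy": 0,"dz": -123,"wx": 0,"wy": 0,"wz": 0,"hand": 50},
])

```text
time_s: 12.95
position: [525.7, -239.5, 198.3]
orientation: [2.313, 2.12, 0.002]
wrist_force: [0.6, 0.2, -0.6]
gripper_width: 56.8
grip_force: 19.9
```

Request:
carry_out([
  {"dx": 20,"dy": -3,"dz": 0,"wx": 0,"wy": 0,"wz": -1,"hand": 50},
  {"dx": 60,"dy": -9,"dz": 0,"wx": 0,"wy": 0,"wz": -2.5,"hand": 50},
  {"dx": 105,"dy": -16,"dz": 0,"wx": 0,"wy": 0,"wz": -4,"hand": 50},
  {"dx": 152,"dy": -23,"dz": 0,"wx": 0,"wy": 0,"wz": -6,"hand": 50},
  {"dx": 200,"dy": -30,"dz": 0,"wx": 0,"wy": 0,"wz": -8,"hand": 50},
])

```text
time_s: 13.58
position: [510.2, -34.2, 193.8]
orientation: [-2.158, -2.279, 0.002]
wrist_force: [-0.2, 0.4, -1.2]
gripper_width: 56.9
grip_force: 19.9
```

Request:
carry_out([
  {"dx": 48,"dy": 0,"dz": 0,"wx": 0,"wy": 0,"wz": -2,"hand": 50},
  {"dx": 96,"dy": 0,"dz": 0,"wx": 0,"wy": 0,"wz": -4,"hand": 50},
  {"dx": 142,"dy": -1,"dz": 0,"wx": 0,"wy": 0,"wz": -6,"hand": 50},
  {"dx": 182,"dy": -2,"dz": 0,"wx": 0,"wy": 0,"wz": -7.5,"hand": 50},
  {"dx": 202,"dy": -2,"dz": 0,"wx": 0,"wy": 0,"wz": -8,"hand": 50},
])

```text
time_s: 14.2
position: [496.9, 167.4, 193.8]
orientation: [-1.991, -2.426, 0.003]
wrist_force: [0.1, -0.1, -0.6]
gripper_width: 57.3
grip_force: 19.9
```

Request:
carry_out([
  {"dx": 0,"dy": 0,"dz": 15,"wx": 0,"wy": 0,"wz": 0,"hand": 50},
  {"dx": 0,"dy": 0,"dz": 45,"wx": 0,"wy": 0,"wz": 0,"hand": 50},
  {"dx": 0,"dy": 0,"dz": 80,"wx": 0,"wy": 0,"wz": 0,"hand": 50},
  {"dx": 0,"dy": 0,"dz": 110,"wx": 0,"wy": 0,"wz": 0,"hand": 50},
  {"dx": 0,"dy": 0,"dz": 125,"wx": 0,"wy": 0,"wz": 0,"hand": 50},
])

```text
time_s: 14.82
position: [496.9, 163.3, 67.5]
orientation: [-1.996, -2.421, 0.007]
wrist_force: [-0.3, 0.7, -0.8]
gripper_width: 57.2
grip_force: 19.9
```

```bash
python3 -c "
from h import *
log();im,d=imaging.camera('side');cv2.imwrite('pics/s1.png',im)"
```

```text
t 14.82 j [ 0.18  0.32  1.82 -0.    1.01 -0.01] p [496.9 163.3  67.5] F [-0.3   0.71 -0.84] M [-0.04  0.09  0.02] w 57.2 g 19.9
```

Request:
carry_out([
  {"dx": 0,"dy": 0,"dz": 8,"wx": 0,"wy": 0,"wz": 0,"hand": 50},
  {"dx": 0,"dy": 0,"dz": 14,"wx": 0,"wy": 0,"wz": 0,"hand": 50},
  {"dx": 0,"dy": 0,"dz": 16,"wx": 0,"wy": 0,"wz": 0,"hand": 50},
  {"dx": 0,"dy": 0,"dz": 16,"wx": 0,"wy": 0,"wz": 0,"hand": 50},
  {"dx": 0,"dy": 0,"dz": 16,"wx": 0,"wy": 0,"wz": 0,"hand": 94},
])

```text
time_s: 15.5
position: [500.0, 164.6, 55.0]
orientation: [1.997, 2.424, 0.002]
wrist_force: [-0.1, -0.9, 0.2]
gripper_width: 63.9
grip_force: 0.0
```

Request:
carry_out([
  {"dx": 0,"dy": 0,"dz": 0,"wx": 0,"wy": 0,"wz": 0,"hand": 94},
  {"dx": 0,"dy": 0,"dz": 0,"wx": 0,"wy": 0,"wz": 0,"hand": 94},
  {"dx": 0,"dy": 0,"dz": -30,"wx": 0,"wy": 0,"wz": 0,"hand": 94},
  {"dx": 0,"dy": 0,"dz": -75,"wx": 0,"wy": 0,"wz": 0,"hand": 94},
  {"dx": 0,"dy": 0,"dz": -125,"wx": 0,"wy": 0,"wz": 0,"hand": 94},
])

```text
time_s: 16.12
position: [499.0, 164.4, 180.4]
orientation: [-1.997, -2.424, 0.001]
wrist_force: [1.0, -0.6, 0.2]
gripper_width: 94.0
grip_force: 0.0
```

Request:
carry_out([
  {"dx": 0,"dy": 0,"dz": 0,"wx": 0,"wy": -8,"wz": 0,"hand": 94},
  {"dx": 0,"dy": 0,"dz": 0,"wx": 5,"wy": 0,"wz": 0,"hand": 94},
  {"dx": 0,"dy": 0,"dz": 0,"wx": 12,"wy": 0,"wz": 0,"hand": 94},
  {"dx": 0,"dy": 0,"dz": 0,"wx": 20,"wy": 0,"wz": 0,"hand": 94},
  {"dx": 0,"dy": 0,"dz": 0,"wx": 25,"wy": 0,"wz": 0,"hand": 94},
])

```text
time_s: 16.75
position: [500.5, 164.7, 179.0]
orientation: [-1.795, -2.178, 0.486]
wrist_force: [0.1, 0.5, -0.3]
gripper_width: 94.2
grip_force: 0.0
```

```bash
cat > kin.py <<'E'
from h import *
from scipy.optimize import least_squares
def fk(J,q):
    J=np.atleast_2d(J); a1,b,d1,L2,e,L3,Lt=q
    Z=lambda t:Ro.from_euler('z',t); Y=lambda t:Ro.from_euler('y',t)
    A=Z(J[:,0])*Y(J[:,1]); B=A*Y(J[:,2]); T=B*Z(J[:,3])*Y(J[:,4])*Z(J[:,5]+np.pi/2)
    wr=Z(J[:,0]).apply([a1,b,d1])+A.apply([0,0,L2])+B.apply([e,0,L3])
    return wr+T.apply([0,0,Lt]),T,wr
def fit():
    D=[json.loads(l) for l in open('log.txt')]
    J=np.array([d[0] for d in D]);P=np.array([d[1] for d in D])
    s=least_squares(lambda q:(fk(J,q)[0]-P).ravel(),[0,60,300,400,0,350,220]); return s.x,np.sqrt(np.mean(s.fun**2))
lo=np.array([-2.89,-.75,.22,-1.18,.11,-2.7]);hi=np.array([2.89,2.08,2.7,4.32,2.71,2.7])
def ik(p,R,q,j0):
    f=lambda J:np.r_[(fk(J,q)[0][0]-p)/10,(R.inv()*fk(J,q)[1][0]).as_rotvec()*10]
    s=least_squares(f,np.clip(j0,lo+.01,hi-.01),bounds=(lo,hi)); return s.x,np.abs(s.fun).max(),fk(s.x,q)[2][0]
E
python3 - <<'E'
from kin import *
log(); p,R=pose(); print('toolz',R.apply([0,0,1]).round(2))
q,r=fit(); print(q.round(1),r)
c=imaging.calibration('wrist'); im,d=imaging.camera('wrist')
for n in ['scene','side']:
    c=imaging.calibration(n); im,d=imaging.camera(n); W=cloud(c,d)
    t=(abs(W[...,2]-110)<5)&(abs(W[...,0]-498)<55)&(abs(W[...,1]-165)<55)
    if t.sum()>30: print(n,t.sum(),cv2.minAreaRect(W[t][:,:2].astype(np.float32)))
    cv2.imwrite(f'pics/{n}2.png',im)
E
```

```text
t 16.75 j [ 0.19  0.49  1.33 -0.    1.76 -0.  ] p [500.5 164.7 179. ] F [ 0.08  0.49 -0.33] M [-0.04 -0.12  0.01] w 94.2 g 0.0
toolz [-0.42 -0.08 -0.91]
[  0.   69.4 136.8 629.7  60.4 421.1 390.3] 7.336930292160101e-10
scene 322 ((501.7555847167969, 163.42034912109375), (58.52194595336914, 56.32758712768555), 10.401622772216797)
side 529 ((498.7959289550781, 162.7876739501953), (56.94782257080078, 58.451881408691406), 7.663354873657227)
```

```bash
cat >> kin.py <<'E'
def Rt(phi,t): return Ro.from_euler('z',phi,degrees=True)*Ro.from_euler('y',t,degrees=True)
def tcp(G,R): return np.array(G)+19*R.apply([0,0,1])
E
python3 - <<'E'
from kin import *
q,r=fit(); j0=env.get_state()['joints'].copy(); j0[5]=-1.57
for G,phi in [((500,164,55),10.8),((500,164,120),10.8),((500,164,30),10.8),((454,366,60),32.2),((454,366,120),32.2)]:
    for t in (130,140,150,180,210,220,230,240):
        R=Rt(phi,t); J,e,w=ik(tcp(G,R),R,q,j0); print(G,t,J.round(2),round(e,2),'wrist',w.round())
E
```

```text
(500, 164, 55) 130 [ 0.26  0.22  2.31 -1.18  0.11 -0.32] 2.91 wrist [301. 152. 374.]
(500, 164, 55) 140 [ 0.26  0.22  2.31 -1.18  0.11 -0.33] 1.28 wrist [301. 152. 371.]
(500, 164, 55) 150 [ 0.18  0.22  2.29  0.03  0.11 -1.6 ] 0.0 wrist [318. 129. 377.]
(500, 164, 55) 180 [ 0.18  0.36  1.85 -0.    0.93 -1.57] 0.0 wrist [500. 164. 426.]
(500, 164, 55) 210 [ 0.19  0.64  1.47 -0.    1.56 -1.57] 0.0 wrist [682. 199. 377.]
(500, 164, 55) 220 [ 0.19  0.74  1.35 -0.    1.75 -1.57] 0.0 wrist [734. 209. 339.]
(500, 164, 55) 230 [ 0.19  0.84  1.25 -0.    1.92 -1.57] 0.0 wrist [779. 217. 294.]
(500, 164, 55) 240 [ 0.19  0.95  1.16 -0.    2.09 -1.57] 0.0 wrist [816. 224. 241.]
(500, 164, 120) 130 [ 0.26  0.09  2.32 -1.18  0.11 -0.33] 1.78 wrist [265. 142. 410.]
(500, 164, 120) 140 [ 0.17  0.08  2.3   0.14  0.11 -1.72] 0.49 wrist [281. 120. 417.]
(500, 164, 120) 150 [ 0.18  0.09  2.2   0.01  0.33 -1.58] 0.0 wrist [318. 129. 442.]
(500, 164, 120) 180 [ 0.18  0.29  1.77  0.    1.09 -1.57] 0.0 wrist [500. 164. 491.]
(500, 164, 120) 210 [ 0.19  0.58  1.4  -0.    1.69 -1.57] 0.0 wrist [682. 199. 442.]
[... 1584 characters left out ...]
t [726. 537. 246.]
(454, 366, 120) 130 [ 0.49  0.16  2.24  1.08  0.11 -2.7 ] 1.73 wrist [266. 222. 409.]
(454, 366, 120) 140 [ 0.56  0.16  2.21  0.03  0.11 -1.61] 0.37 wrist [262. 245. 414.]
(454, 366, 120) 150 [ 0.56  0.17  2.09  0.01  0.35 -1.58] 0.0 wrist [297. 267. 442.]
(454, 366, 120) 180 [ 0.56  0.36  1.65 -0.    1.13 -1.57] 0.0 wrist [454. 366. 491.]
(454, 366, 120) 210 [ 0.56  0.66  1.24 -0.    1.77 -1.57] 0.0 wrist [611. 465. 442.]
(454, 366, 120) 220 [ 0.56  0.76  1.12 -0.    1.96 -1.57] 0.0 wrist [656. 493. 404.]
(454, 366, 120) 230 [ 0.56  0.87  1.01 -0.    2.14 -1.57] 0.0 wrist [695. 518. 359.]
(454, 366, 120) 240 [ 0.56  0.97  0.92 -0.    2.3  -1.57] 0.0 wrist [726. 537. 306.]
```

```bash
cat >> kin.py <<'E'
def plan(calls,start=None):
    # calls: list of waypoint dicts (G,phi,t,j6deg); first entry = state at start. prints 5 rows per call, tool axes of call start
    def pz(w): 
        G,phi,t,s=w; R=Rt(phi,t)*Ro.from_euler('z',s+90,degrees=True); return tcp(G,R),R
    for n,(a,b) in enumerate(zip(calls,calls[1:])):
        p0,R0=pz(a) if (n or start is None) else start
        print('call',n)
        ps,Rs=pz(a) if start is None or n else start
        for k in range(1,6):
            f=k/5; w=(np.array(a[0])*(1-f)+np.array(b[0])*f,)+tuple(a[i]*(1-f)+b[i]*f for i in(1,2,3))
            d,r=rel(p0,R0,*pz(w)); print(' ',*d,'|',*r)
E
python3 - <<'E'
from kin import *
q,r=fit(); j0=env.get_state()['joints'].copy(); j0[5]=-1.57
for G,phi,t in [((500,164,28.5),10.8,155),((500,164,28.5),10.8,245),((454,366,58),32.2,245),((454,366,120),32.2,245)]:
    R=Rt(phi,t); J,e,w=ik(tcp(G,R),R,q,j0); print(G,t,J.round(2),round(e,2),'wrist',w.round())
p,R=pose(); G0=p-19*R.apply([0,0,1]); print(G0, p)
g=(500,163,180)
plan([(G0,10.8,205,0),(g,10.8,180,-45),(g,10.8,165,-90),((500,163,140),10.8,155,-90),((500,163,56),10.8,155,-90)],(p,R))
E
```

```text
(500, 164, 28.5) 155 [ 0.18  0.27  2.25  0.01  0.18 -1.59] 0.0 wrist [346. 135. 365.]
(500, 164, 28.5) 245 [ 0.19  1.02  1.12 -0.    2.13 -1.57] 0.0 wrist [831. 227. 185.]
(454, 366, 58) 245 [ 0.56  1.07  0.91 -0.    2.3  -1.57] 0.0 wrist [739. 545. 215.]
(454, 366, 120) 245 [ 0.56  1.02  0.88 -0.    2.38 -1.57] 0.0 wrist [739. 545. 277.]
[508.02520123 166.07172495 195.28802163] [500.12419921 164.53462102 178.07722622]
call 0
  -0.3 1.4 3.4 | -5.1 -0.3 -8.8
  -0.6 2.8 6.7 | -10.0 -1.5 -17.7
  -0.9 4.2 9.8 | -14.8 -3.5 -26.6
  -1.2 5.6 12.8 | -19.4 -6.2 -35.4
  -1.5 6.9 15.6 | -23.8 -9.8 -44.1
call 1
  -0.7 0.7 -0.0 | -2.0 -2.3 -9.0
  -1.4 1.4 -0.1 | -3.5 -4.9 -18.0
  -2.1 2.1 -0.2 | -4.7 -7.7 -26.9
  -2.8 2.8 -0.4 | -5.5 -10.9 -35.9
  -3.5 3.5 -0.6 | -5.9 -14.2 -44.7
call 2
  1.4 -0.0 7.7 | 0.0 -2.0 0.0
  2.8 -0.0 15.4 | -0.0 -4.0 0.0
  4.2 -0.0 23.1 | -0.0 -6.0 0.0
  5.6 -0.0 30.7 | -0.0 -8.0 -0.0
  7.1 -0.0 38.3 | 0.0 -10.0 0.0
call 3
  7.1 0.0 15.2 | 0.0 0.0 0.0
  14.2 0.0 30.5 | 0.0 0.0 0.0
  21.3 0.0 45.7 | 0.0 0.0 0.0
  28.4 0.0 60.9 | 0.0 0.0 0.0
  35.5 0.0 76.1 | 0.0 0.0 0.0
```

Request:
carry_out([
  {"dx": 0,"dy": 1,"dz": 3,"wx": -5.1,"wy": -0.3,"wz": -8.8,"hand": 94},
  {"dx": 0,"dy": 3,"dz": 7,"wx": -10,"wy": -1.5,"wz": -17.7,"hand": 94},
  {"dx": -1,"dy": 4,"dz": 10,"wx": -14.8,"wy": -3.5,"wz": -26.6,"hand": 94},
  {"dx": -1,"dy": 6,"dz": 13,"wx": -19.4,"wy": -6.2,"wz": -35.4,"hand": 94},
  {"dx": -1.5,"dy": 7,"dz": 15.6,"wx": -23.8,"wy": -9.8,"wz": -44.1,"hand": 94},
])

```text
time_s: 17.52
position: [498.8, 162.9, 163.6]
orientation: [0.912, 2.999, 0.006]
wrist_force: [1.1, 0.7, 0.1]
gripper_width: 93.8
grip_force: 0.0
```

Request:
carry_out([
  {"dx": -1,"dy": 1,"dz": 0,"wx": -2,"wy": -2.3,"wz": -9,"hand": 94},
  {"dx": -1,"dy": 1,"dz": 0,"wx": -3.5,"wy": -4.9,"wz": -18,"hand": 94},
  {"dx": -2,"dy": 2,"dz": 0,"wx": -4.7,"wy": -7.7,"wz": -26.9,"hand": 94},
  {"dx": -3,"dy": 3,"dz": 0,"wx": -5.5,"wy": -10.9,"wz": -35.9,"hand": 94},
  {"dx": -3.5,"dy": 3.5,"dz": -0.6,"wx": -5.9,"wy": -14.2,"wz": -44.7,"hand": 94},
])

```text
time_s: 18.15
position: [503.3, 163.8, 164.1]
orientation: [-0.279, 2.862, 0.037]
wrist_force: [0.3, 0.1, 0.3]
gripper_width: 93.7
grip_force: 0.0
```

Request:
carry_out([
  {"dx": 1,"dy": 0,"dz": 8,"wx": 0,"wy": -2,"wz": 0,"hand": 94},
  {"dx": 3,"dy": 0,"dz": 15,"wx": 0,"wy": -4,"wz": 0,"hand": 94},
  {"dx": 4,"dy": 0,"dz": 23,"wx": 0,"wy": -6,"wz": 0,"hand": 94},
  {"dx": 6,"dy": 0,"dz": 31,"wx": 0,"wy": -8,"wz": 0,"hand": 94},
  {"dx": 7,"dy": 0,"dz": 38,"wx": 0,"wy": -10,"wz": 0,"hand": 94},
])

```text
time_s: 18.77
position: [506.3, 164.4, 125.3]
orientation: [-0.255, 2.69, 0.058]
wrist_force: [-2.0, 0.2, -0.8]
gripper_width: 94.5
grip_force: 0.0
```

```bash
python3 - <<'E'
from kin import *
log(); c=imaging.calibration('wrist'); im,d=imaging.camera('wrist'); W=cloud(c,d)
t=(abs(W[...,2]-110)<8)&(abs(W[...,0]-500)<45)&(abs(W[...,1]-164)<45); print(t.sum(),cv2.minAreaRect(W[t][:,:2].astype(np.float32)) if t.sum() else '')
p,R=pose(); Q=Rt(10.8,155); print('to',rel(p,R,tcp((500,163.5,55),Q),Q))
E
```

```text
t 18.77 j [ 0.18  0.07  2.09  0.01  0.53 -1.59] p [506.3 164.4 125.3] F [-1.95  0.17 -0.81] M [0.08 0.15 0.02] w 94.5 g 0.0
4967 ((500.3619384765625, 160.71725463867188), (57.62932205200195, 57.82899475097656), 10.100236892700195)
to (array([32.7,  0.1, 79.3]), array([0.1, 0.1, 0. ]))
```

Request:
carry_out([
  {"dx": 6,"dy": -1,"dz": 15,"wx": 0,"wy": 0,"wz": 0,"hand": 94},
  {"dx": 14,"dy": -1,"dz": 34,"wx": 0,"wy": 0,"wz": 0,"hand": 94},
  {"dx": 22,"dy": -1,"dz": 54,"wx": 0,"wy": 0,"wz": 0,"hand": 94},
  {"dx": 30,"dy": -1,"dz": 73,"wx": 0,"wy": 0,"wz": 0,"hand": 94},
  {"dx": 33,"dy": -1,"dz": 79,"wx": 0,"wy": 0,"wz": 0,"hand": 80},
])

```text
time_s: 19.45
position: [510.1, 164.2, 38.7]
orientation: [-0.255, 2.694, 0.058]
wrist_force: [-0.6, 0.9, 0.4]
gripper_width: 87.2
grip_force: 0.0
```

Request:
carry_out([
  {"dx": 0,"dy": 0,"dz": 0,"wx": 0,"wy": 0,"wz": 0,"hand": 50},
  {"dx": 0,"dy": 0,"dz": 0,"wx": 0,"wy": 0,"wz": 0,"hand": 50},
  {"dx": 0,"dy": 0,"dz": 0,"wx": 0,"wy": 0,"wz": 0,"hand": 50},
  {"dx": 0,"dy": 0,"dz": 0,"wx": 0,"wy": 0,"wz": 0,"hand": 50},
  {"dx": 0,"dy": 0,"dz": 0,"wx": 0,"wy": 0,"wz": 0,"hand": 50},
])

```text
time_s: 20.08
position: [511.9, 164.4, 39.9]
orientation: [-0.255, 2.691, 0.058]
wrist_force: [-2.2, -0.4, 7.0]
gripper_width: 57.1
grip_force: 20.0
```

```bash
python3 - <<'E'
from kin import *
log(); p,R=pose(); G=p-19*R.apply([0,0,1]); e=R.as_euler('zyx',degrees=True); print('G',G.round(1),'toolz',R.apply([0,0,1]).round(3))
z=R.apply([0,0,1]); t=180-np.degrees(np.arctan2(z[0]*np.cos(.1885)+z[1]*np.sin(.1885),-z[2])); print('t',t)
x,y,_=G
plan([(G,10.8,t,-90),((x,y,105),10.8,t,-90),((x,y,110),10.8,200,-90),((x,y,100),10.8,245,-90),((x,y,40),10.8,245,-90)],(p,R))
E
```

```text
t 20.07 j [ 0.18  0.22  2.21  0.02  0.27 -1.6 ] p [511.9 164.4  39.9] F [-2.15 -0.38  6.98] M [-0.21  0.14 -0.06] w 57.1 g 20.0
G [504.  162.9  57.1] toolz [ 0.418  0.081 -0.905]
t 154.79344150499978
call 0
  -4.1 -0.0 -8.7 | 0.0 0.0 0.0
  -8.2 -0.0 -17.3 | 0.0 0.0 0.0
  -12.2 0.0 -26.0 | 0.0 0.0 0.0
  -16.3 0.0 -34.6 | 0.0 0.0 0.0
  -20.4 0.0 -43.3 | 0.0 0.0 0.0
call 1
  2.6 0.0 -1.1 | 0.0 9.0 -0.0
  5.0 0.0 -2.7 | -0.0 18.1 0.0
  7.4 0.0 -4.8 | 0.0 27.1 0.0
  9.5 0.0 -7.3 | 0.0 36.2 0.0
  11.4 0.0 -10.1 | 0.0 45.2 -0.0
call 2
  2.3 0.0 1.6 | 0.0 9.0 0.0
  4.5 0.0 2.8 | 0.0 18.0 0.0
  6.6 0.0 3.6 | 0.0 27.0 0.0
  8.4 0.0 3.9 | 0.0 36.0 -0.0
  10.0 -0.0 3.8 | 0.0 45.0 -0.0
call 3
  -10.9 -0.0 5.1 | 0.0 0.0 0.0
  -21.8 0.0 10.1 | 0.0 0.0 0.0
  -32.6 0.0 15.2 | 0.0 0.0 0.0
  -43.5 -0.0 20.3 | 0.0 0.0 0.0
  -54.4 -0.0 25.4 | 0.0 0.0 0.0
```

Request:
carry_out([
  {"dx": -3,"dy": 0,"dz": -6,"wx": 0,"wy": 0,"wz": 0,"hand": 50},
  {"dx": -8,"dy": 0,"dz": -17,"wx": 0,"wy": 0,"wz": 0,"hand": 50},
  {"dx": -12,"dy": 0,"dz": -26,"wx": 0,"wy": 0,"wz": 0,"hand": 50},
  {"dx": -16,"dy": 0,"dz": -35,"wx": 0,"wy": 0,"wz": 0,"hand": 50},
  {"dx": -20,"dy": 0,"dz": -43,"wx": 0,"wy": 0,"wz": 0,"hand": 50},
])

```text
time_s: 20.7
position: [511.1, 164.2, 87.0]
orientation: [-0.255, 2.693, 0.058]
wrist_force: [0.2, -0.2, -0.9]
gripper_width: 57.0
grip_force: 20.0
```

Request:
carry_out([
  {"dx": 2.6,"dy": 0,"dz": -1,"wx": 0,"wy": 9,"wz": 0,"hand": 50},
  {"dx": 5,"dy": 0,"dz": -3,"wx": 0,"wy": 18,"wz": 0,"hand": 50},
  {"dx": 7.4,"dy": 0,"dz": -5,"wx": 0,"wy": 27,"wz": 0,"hand": 50},
  {"dx": 9.5,"dy": 0,"dz": -7,"wx": 0,"wy": 36,"wz": 0,"hand": 50},
  {"dx": 11.4,"dy": 0,"dz": -10,"wx": 0,"wy": 45,"wz": 0,"hand": 50},
])

```text
time_s: 21.32
position: [497.8, 161.7, 91.5]
orientation: [0.263, -2.78, 0.046]
wrist_force: [0.2, -0.5, -0.4]
gripper_width: 57.1
grip_force: 20.0
```

Request:
carry_out([
  {"dx": 2.3,"dy": 0,"dz": 1.6,"wx": 0,"wy": 9,"wz": 0,"hand": 50},
  {"dx": 4.5,"dy": 0,"dz": 2.8,"wx": 0,"wy": 18,"wz": 0,"hand": 50},
  {"dx": 6.6,"dy": 0,"dz": 3.6,"wx": 0,"wy": 27,"wz": 0,"hand": 50},
  {"dx": 8.4,"dy": 0,"dz": 3.9,"wx": 0,"wy": 36,"wz": 0,"hand": 50},
  {"dx": 10,"dy": 0,"dz": 3.8,"wx": 0,"wy": 45,"wz": 0,"hand": 50},
])

```text
time_s: 21.95
position: [487.4, 159.7, 89.9]
orientation: [0.19, -2.0, 0.12]
wrist_force: [-0.0, 0.6, -0.6]
gripper_width: 56.9
grip_force: 20.0
```

```bash
python3 - <<'E'
from kin import *
log(); p,R=pose(); z=R.apply([0,0,1]); G=p-19*z; t=180-np.degrees(np.arctan2(z[0]*np.cos(.1885)+z[1]*np.sin(.1885),-z[2])); print('G',G.round(1),'t',t)
im,d=imaging.camera('side'); cv2.imwrite('pics/s3.png',im[100:330,180:520]); 
im,d=imaging.camera('scene'); c=imaging.calibration('scene'); W=cloud(c,d); k=(abs(W[...,0]-G[0])<75)&(abs(W[...,1]-G[1])<45)&(W[...,2]>60)&(W[...,2]<170); print(k.sum(), np.percentile(W[k],[1,99],axis=0).round(), )
E
```

```text
t 21.95 j [ 0.18  0.96  1.09 -0.01  2.23 -1.58] p [487.4 159.7  89.9] F [-0.    0.56 -0.58] M [ 0.15 -0.49 -0.  ] w 56.9 g 20.0
G [504.3 162.9  98. ] t 245.02640781951274
317 [[445. 143. 120.]
 [577. 206. 158.]]
```

View pics/s3.png

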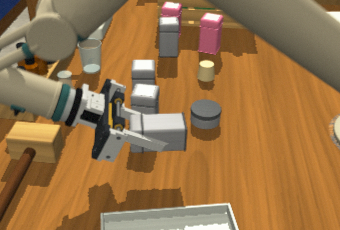

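The crop shows the tin lying level in the grip at (160,130), lid toward the gripper. I lower it.

Request:
carry_out([
  {"dx": -12,"dy": 0,"dz": 5.6,"wx": 0,"wy": 0,"wz": 0,"hand": 50},
  {"dx": -30,"dy": 0,"dz": 14,"wx": 0,"wy": 0,"wz": 0,"hand": 50},
  {"dx": -48,"dy": 0,"dz": 22.4,"wx": 0,"wy": 0,"wz": 0,"hand": 50},
  {"dx": -60,"dy": 0,"dz": 28,"wx": 0,"wy": 0,"wz": 0,"hand": 50},
  {"dx": -60,"dy": 0,"dz": 28,"wx": 0,"wy": 0,"wz": 0,"hand": 50},
])

```text
time_s: 22.68
position: [485.9, 159.5, 23.4]
orientation: [0.19, -2.0, 0.12]
wrist_force: [-0.9, 1.1, -0.5]
gripper_width: 57.0
grip_force: 20.0
```

Request:
carry_out([
  {"dx": -1.8,"dy": 0,"dz": 0.8,"wx": 0,"wy": 0,"wz": 0,"hand": 50},
  {"dx": -3.6,"dy": 0,"dz": 1.7,"wx": 0,"wy": 0,"wz": 0,"hand": 50},
  {"dx": -4.5,"dy": 0,"dz": 2.1,"wx": 0,"wy": 0,"wz": 0,"hand": 50},
  {"dx": -4.5,"dy": 0,"dz": 2.1,"wx": 0,"wy": 0,"wz": 0,"hand": 50},
  {"dx": -4.5,"dy": 0,"dz": 2.1,"wx": 0,"wy": 0,"wz": 0,"hand": 50},
])

```text
time_s: 23.3
position: [486.4, 159.6, 19.3]
orientation: [0.19, -2.002, 0.12]
wrist_force: [-0.6, 0.7, -0.4]
gripper_width: 57.0
grip_force: 20.0
```

```bash
python3 - <<'E'
from kin import *
log(); p,R=pose(); z=R.apply([0,0,1]); G=p-19*z; print('G',G.round(1))
for n in ['side','scene']:
    im,d=imaging.camera(n); c=imaging.calibration(n); W=cloud(c,d)
    if n=='side': cv2.imwrite('pics/s4.png',im)
    k=(abs(W[...,0]-G[0]+30)<30)&(abs(W[...,1]-G[1])<22)&(W[...,2]>35)&(W[...,2]<90); print(n,k.sum(), np.percentile(W[k],[2,50,98],axis=0).round(1) if k.sum()>5 else '')
E
```

```text
t 23.3 j [ 0.18  1.03  1.11 -0.    2.13 -1.58] p [486.4 159.6  19.3] F [-0.62  0.75 -0.37] M [ 0.15 -0.45  0.03] w 57.0 g 20.0
G [503.3 162.8  27.4]
side 506 [[444.9 141.8  37.2]
 [468.3 168.7  58.8]
 [501.8 184.2  61.1]]
scene 194 [[446.9 144.   58.2]
 [474.5 164.   60.4]
 [502.4 183.4  62.7]]
```

Request:
carry_out([
  {"dx": -1.2,"dy": 0,"dz": 0.6,"wx": 0,"wy": 0,"wz": 0,"hand": 50},
  {"dx": -2.4,"dy": 0,"dz": 1.1,"wx": 0,"wy": 0,"wz": 0,"hand": 50},
  {"dx": -2.4,"dy": 0,"dz": 1.1,"wx": 0,"wy": 0,"wz": 0,"hand": 50},
  {"dx": -2.4,"dy": 0,"dz": 1.1,"wx": 0,"wy": 0,"wz": 0,"hand": 60},
  {"dx": -2.4,"dy": 0,"dz": 1.1,"wx": 0,"wy": 0,"wz": 0,"hand": 94},
])

```text
time_s: 24.02
position: [486.4, 159.6, 16.6]
orientation: [0.19, -2.002, 0.12]
wrist_force: [-0.4, -0.4, -0.7]
gripper_width: 66.9
grip_force: 0.0
```

Request:
carry_out([
  {"dx": 0,"dy": 0,"dz": 0,"wx": 0,"wy": 0,"wz": 0,"hand": 94},
  {"dx": 0,"dy": 0,"dz": 0,"wx": 0,"wy": 0,"wz": 0,"hand": 94},
  {"dx": 0,"dy": 0,"dz": -30,"wx": 0,"wy": 0,"wz": 0,"hand": 94},
  {"dx": 15,"dy": 0,"dz": -70,"wx": 0,"wy": 0,"wz": 0,"hand": 94},
  {"dx": 60,"dy": 0,"dz": -90,"wx": 0,"wy": 0,"wz": 0,"hand": 94},
])

```text
time_s: 24.65
position: [542.2, 170.0, 107.5]
orientation: [0.19, -1.999, 0.12]
wrist_force: [0.4, -0.2, 0.0]
gripper_width: 94.3
grip_force: 0.0
```

```bash
python3 - <<'E'
from kin import *
log(); p,R=pose(); z=R.apply([0,0,1]); G=p-19*z; print('G',G.round(1))
for n in ['side','scene']:
    im,d=imaging.camera(n); c=imaging.calibration(n); W=cloud(c,d)
    k=(abs(W[...,0]-495)<80)&(abs(W[...,1]-163)<55)&(W[...,2]>48)&(W[...,2]<66); print(n,k.sum(), np.percentile(W[k],[2,50,98],axis=0).round(1)[:,2],cv2.minAreaRect(W[k][:,:2].astype(np.float32)))
    cv2.imwrite(f'pics/{n}5.png',im)
plan([(G,10.8,245,-90),((510,163,150),10.8,200,-90),((500,162,120),10.8,155,-90),((500,162,28.5),10.8,155,-90)],(p,R))
E
```

```text
t 24.65 j [ 0.18  1.02  0.87 -0.01  2.38 -1.58] p [542.2 170.  107.5] F [ 0.36 -0.19  0.04] M [ 0.11 -0.34  0.04] w 94.3 g 0.0
G [559.2 173.3 115.6]
side 1030 [48.9 56.2 58.5] ((499.819091796875, 164.48483276367188), (109.52788543701172, 59.34562683105469), 10.309059143066406)Traceback (most recent call last):
  File "<stdin>", line 5, in <module>
    return _quantile_unchecked(
        a, q, axis, out, overwrite_input, method, keepdims, weights)
    return _ureduce(a,
                    func=_quantile_ureduce_func,
    ...<5 lines>...
                    overwrite_input=overwrite_input,
                    method=method)
    r = func(a, **kwargs)
    result = _quantile(arr,
                       quantiles=q,
    ...<2 lines>...
                       out=out,
                       weights=wgt)
    slices_having_nans = np.isnan(arr[-1, ...])
                                  ~~~^^^^^^^^^
IndexError: index -1 is out of bounds for axis 0 with size 0
```

```bash
python3 - <<'E'
from kin import *
p,R=pose(); z=R.apply([0,0,1]); G=p-19*z
plan([(G,10.8,245,-90),((510,164,150),10.8,200,-90),((500,164,110),10.8,155,-90),((500,164,28.5),10.8,155,-90)],(p,R))
E
```

```text
call 0
  6.6 -0.0 6.5 | 0.0 -8.5 0.0
  13.1 -0.0 12.6 | 0.0 -17.5 0.0
  19.8 -0.0 18.2 | 0.0 -26.5 0.0
  26.7 -0.0 23.5 | 0.0 -35.5 0.0
  33.8 -0.0 28.3 | 0.0 -44.5 0.0
call 1
  -3.9 0.4 8.0 | 0.0 -9.0 0.0
  -7.7 0.7 15.4 | 0.0 -18.0 0.0
  -11.3 1.1 22.5 | 0.0 -27.0 0.0
  -14.7 1.5 29.1 | 0.0 -36.0 0.0
  -17.9 1.9 35.4 | 0.0 -45.0 0.0
call 2
  6.9 0.0 14.8 | 0.0 0.0 0.0
  13.8 0.0 29.5 | 0.0 0.0 0.0
  20.7 0.0 44.3 | 0.0 0.0 0.0
  27.6 0.0 59.1 | 0.0 0.0 0.0
  34.4 0.0 73.9 | 0.0 0.0 0.0
```

Request:
carry_out([
  {"dx": 7,"dy": 0,"dz": 6.5,"wx": 0,"wy": -8.5,"wz": 0,"hand": 94},
  {"dx": 13,"dy": 0,"dz": 12.6,"wx": 0,"wy": -17.5,"wz": 0,"hand": 94},
  {"dx": 20,"dy": 0,"dz": 18,"wx": 0,"wy": -26.5,"wz": 0,"hand": 94},
  {"dx": 27,"dy": 0,"dz": 23.5,"wx": 0,"wy": -35.5,"wz": 0,"hand": 94},
  {"dx": 34,"dy": 0,"dz": 28,"wx": 0,"wy": -44.5,"wz": 0,"hand": 94},
])

```text
time_s: 25.38
position: [502.3, 162.5, 128.3]
orientation: [0.263, -2.78, 0.046]
wrist_force: [-0.2, -1.4, 0.5]
gripper_width: 94.3
grip_force: 0.0
```

Request:
carry_out([
  {"dx": -4,"dy": 0,"dz": 8,"wx": 0,"wy": -9,"wz": 0,"hand": 94},
  {"dx": -8,"dy": 1,"dz": 15,"wx": 0,"wy": -18,"wz": 0,"hand": 94},
  {"dx": -11,"dy": 1,"dz": 22,"wx": 0,"wy": -27,"wz": 0,"hand": 94},
  {"dx": -15,"dy": 1.5,"dz": 29,"wx": 0,"wy": -36,"wz": 0,"hand": 94},
  {"dx": -18,"dy": 2,"dz": 35,"wx": 0,"wy": -45,"wz": 0,"hand": 94},
])

```text
time_s: 26.0
position: [506.1, 165.3, 89.5]
orientation: [-0.255, 2.696, 0.057]
wrist_force: [0.5, 0.4, -0.1]
gripper_width: 94.2
grip_force: 0.0
```

```bash
python3 - <<'E'
from kin import *
log(); c=imaging.calibration('wrist'); im,d=imaging.camera('wrist'); W=cloud(c,d)
t=(abs(W[...,2]-57)<7)&(abs(W[...,0]-500)<75)&(abs(W[...,1]-164)<50); print(t.sum(),cv2.minAreaRect(W[t][:,:2].astype(np.float32)) if t.sum() else '',np.median(W[t][:,2]))
p,R=pose(); Q=Rt(10.8,155); print('to',rel(p,R,tcp((500,163.5,28.5),Q),Q))
E
```

```text
t 26.0 j [ 0.18  0.13  2.14  0.01  0.43 -1.58] p [506.1 165.3  89.5] F [ 0.52  0.44 -0.06] M [0.05 0.2  0.03] w 94.2 g 0.0
8496 ((500.6634521484375, 161.46737670898438), (108.21607971191406, 57.80772018432617), 10.714853286743164) 57.421340868525164
to (array([17.6, -1.1, 70.8]), array([ 0.1, -0.8,  0. ]))
```

```bash
python3 - <<'E'
from kin import *
for i in range(4):
    p,R=pose(); Q=Rt(10.8,155); print(p.round(1),env.get_state()['joints'].round(3),'to',rel(p,R,tcp((500,163,28.5),Q),Q)); imaging.camera('wrist')
E
```

```text
[495.  163.6  83.1] [ 0.183  0.126  2.163  0.008  0.431 -1.583] to (array([17.7, -1.6, 70.8]), array([ 0.1, -0.8,  0. ]))
[496.  163.7  83.6] [ 0.183  0.128  2.154  0.008  0.445 -1.583] to (array([18.4, -1.5, 70.9]), array([ 0.1, -1.2,  0. ]))
[501.7 164.7  86.6] [ 0.183  0.13   2.144  0.008  0.447 -1.583] to (array([25.3, -1.4, 71.3]), array([ 0.1, -0.9,  0. ]))
[506.5 165.4  89.2] [ 0.183  0.131  2.137  0.008  0.446 -1.583] to (array([31.2, -1.2, 71.4]), array([ 0. , -0.5,  0. ]))
```

Request:
carry_out([
  {"dx": 5,"dy": -1,"dz": 10,"wx": 0,"wy": 0,"wz": 0,"hand": 94},
  {"dx": 12,"dy": -1,"dz": 26,"wx": 0,"wy": 0,"wz": 0,"hand": 94},
  {"dx": 20,"dy": -1,"dz": 43,"wx": 0,"wy": 0,"wz": 0,"hand": 94},
  {"dx": 28,"dy": -1,"dz": 60,"wx": 0,"wy": 0,"wz": 0,"hand": 94},
  {"dx": 32,"dy": -1,"dz": 69,"wx": 0,"wy": 0,"wz": 0,"hand": 94},
])

```text
time_s: 26.88
position: [507.9, 164.5, 11.7]
orientation: [-0.255, 2.703, 0.057]
wrist_force: [0.3, -0.0, -0.5]
gripper_width: 94.0
grip_force: 0.0
```

Request:
carry_out([
  {"dx": 2,"dy": 0,"dz": 3,"wx": 0,"wy": 0,"wz": 0,"hand": 94},
  {"dx": 2,"dy": 0,"dz": 4,"wx": 0,"wy": 0,"wz": 0,"hand": 94},
  {"dx": 2,"dy": 0,"dz": 4,"wx": 0,"wy": 0,"wz": 0,"hand": 94},
  {"dx": 2,"dy": 0,"dz": 4,"wx": 0,"wy": 0,"wz": 0,"hand": 75},
  {"dx": 2,"dy": 0,"dz": 4,"wx": 0,"wy": 0,"wz": 0,"hand": 70},
])

```text
time_s: 27.5
position: [506.5, 164.5, 8.8]
orientation: [-0.256, 2.701, 0.057]
wrist_force: [-0.9, 1.0, -0.4]
gripper_width: 77.4
grip_force: 0.0
```

```bash
python3 - <<'E'
from kin import *
log(); p,R=pose(); Q=Rt(10.8,155); print(p.round(1),'to',rel(p,R,tcp((500,163,28.5),Q),Q))
E
```

```text
t 27.5 j [ 0.18  0.28  2.25  0.02  0.18 -1.6 ] p [506.5 164.5   8.8] F [-0.89  1.03 -0.38] M [-0.02  0.22  0.04] w 77.4 g 0.0
[506.5 164.5   8.8] to (array([-2.3, -0.2, -1.6]), array([ 0. , -0.4, -0. ]))
```

Request:
carry_out([
  {"dx": -2,"dy": 0,"dz": -1.5,"wx": 0,"wy": 0,"wz": 0,"hand": 70},
  {"dx": -2,"dy": 0,"dz": -1.5,"wx": 0,"wy": 0,"wz": 0,"hand": 50},
  {"dx": -2,"dy": 0,"dz": -1.5,"wx": 0,"wy": 0,"wz": 0,"hand": 50},
  {"dx": -2,"dy": 0,"dz": -1.5,"wx": 0,"wy": 0,"wz": 0,"hand": 50},
  {"dx": -2,"dy": 0,"dz": -1.5,"wx": 0,"wy": 0,"wz": 0,"hand": 50},
])

```text
time_s: 28.12
position: [507.7, 164.6, 10.8]
orientation: [-0.256, 2.701, 0.057]
wrist_force: [-1.0, -0.6, 2.2]
gripper_width: 56.9
grip_force: 20.0
```

```bash
python3 - <<'E'
from kin import *
log(); p,R=pose(); z=R.apply([0,0,1]); G=p-19*z; t=180-np.degrees(np.arctan2(z[0]*np.cos(.1885)+z[1]*np.sin(.1885),-z[2])); print('G',G.round(1),'t',t)
x,y,h=G
plan([(G,10.8,t,-90),((x,y,125),10.8,t,-90),((x,y,130),10.8,t+45,-90),((x,y,130),10.8,t+90,-90),((x-23,y+102,130),21.5,t+90,-90),((454,366,130),32.2,t+90,-90),((454,366,80),32.2,t+90,-90)],(p,R))
E
```

```text
t 28.12 j [ 0.18  0.27  2.25  0.02  0.19 -1.6 ] p [507.7 164.6  10.8] F [-1.03 -0.56  2.16] M [-0.19  0.16 -0.04] w 56.9 g 20.0
G [499.9 163.1  28.1] t 155.38183118368326
call 0
  -8.1 -0.0 -17.6 | 0.0 0.0 0.0
  -16.1 0.0 -35.2 | 0.0 0.0 0.0
  -24.2 0.0 -52.9 | 0.0 0.0 0.0
  -32.3 0.0 -70.5 | 0.0 0.0 0.0
  -40.4 0.1 -88.1 | 0.0 0.0 0.0
call 1
  2.6 -0.0 -1.1 | 0.0 9.0 -0.0
  5.0 0.0 -2.7 | 0.0 18.0 0.0
  7.4 0.0 -4.8 | 0.0 27.0 0.0
  9.5 0.0 -7.3 | 0.0 36.0 0.0
  11.4 0.0 -10.1 | 0.0 45.0 0.0
call 2
  3.0 -0.0 -0.2 | 0.0 9.0 0.0
  5.9 -0.0 -0.9 | 0.0 18.0 0.0
  8.6 -0.0 -2.1 | -0.0 27.0 0.0
  11.2 -0.0 -3.6 | 0.0 36.0 0.0
  13.4 -0.0 -5.6 | 0.0 45.0 0.0
call 3
  0.3 20.3 0.6 | 1.9 0.0 -0.9
  0.6 40.5 1.2 | 3.9 -0.0 -1.8
  0.8 60.8 1.8 | 5.8 -0.0 -2.7
  1.1 81.0 2.4 | 7.8 -0.0 -3.6
  1.3 101.3 2.9 | 9.7 -0.0 -4.5
call 4
  -1.3 19.8 -2.9 | 1.9 0.0 -0.9
  -2.6 39.6 -5.7 | 3.9 -0.0 -1.8
  -4.0 59.4 -8.6 | 5.8 -0.0 -2.7
  -5.3 79.2 -11.6 | 7.8 0.0 -3.6
  -6.6 99.0 -14.5 | 9.7 0.0 -4.5
call 5
  -9.1 -0.0 4.2 | 0.0 0.0 0.0
  -18.2 -0.0 8.3 | 0.0 -0.0 0.0
  -27.3 -0.0 12.5 | 0.0 -0.0 0.0
  -36.4 -0.0 16.7 | 0.0 0.0 0.0
  -45.5 -0.0 20.8 | 0.0 0.0 0.0
```

Request:
carry_out([
  {"dx": -4,"dy": 0,"dz": -9,"wx": 0,"wy": 0,"wz": 0,"hand": 50},
  {"dx": -14,"dy": 0,"dz": -31,"wx": 0,"wy": 0,"wz": 0,"hand": 50},
  {"dx": -24,"dy": 0,"dz": -53,"wx": 0,"wy": 0,"wz": 0,"hand": 50},
  {"dx": -34,"dy": 0,"dz": -74,"wx": 0,"wy": 0,"wz": 0,"hand": 50},
  {"dx": -40.4,"dy": 0,"dz": -88,"wx": 0,"wy": 0,"wz": 0,"hand": 50},
])

```text
time_s: 28.75
position: [507.6, 164.6, 109.0]
orientation: [-0.256, 2.701, 0.057]
wrist_force: [0.3, -0.2, -0.8]
gripper_width: 57.0
grip_force: 20.0
```

Request:
carry_out([
  {"dx": 2.6,"dy": 0,"dz": -1,"wx": 0,"wy": 9,"wz": 0,"hand": 50},
  {"dx": 5,"dy": 0,"dz": -3,"wx": 0,"wy": 18,"wz": 0,"hand": 50},
  {"dx": 7.4,"dy": 0,"dz": -5,"wx": 0,"wy": 27,"wz": 0,"hand": 50},
  {"dx": 9.5,"dy": 0,"dz": -7,"wx": 0,"wy": 36,"wz": 0,"hand": 50},
  {"dx": 11.4,"dy": 0,"dz": -10,"wx": 0,"wy": 45,"wz": 0,"hand": 50},
])

```text
time_s: 29.38
position: [493.8, 161.9, 112.9]
orientation: [0.262, -2.771, 0.047]
wrist_force: [0.7, -0.2, -0.5]
gripper_width: 57.0
grip_force: 20.0
```

Request:
carry_out([
  {"dx": 3,"dy": 0,"dz": 0,"wx": 0,"wy": 9,"wz": 0,"hand": 50},
  {"dx": 6,"dy": 0,"dz": -1,"wx": 0,"wy": 18,"wz": 0,"hand": 50},
  {"dx": 8.6,"dy": 0,"dz": -2,"wx": 0,"wy": 27,"wz": 0,"hand": 50},
  {"dx": 11,"dy": 0,"dz": -3.6,"wx": 0,"wy": 36,"wz": 0,"hand": 50},
  {"dx": 13.4,"dy": 0,"dz": -5.6,"wx": 0,"wy": 45,"wz": 0,"hand": 50},
])

```text
time_s: 30.0
position: [483.7, 160.0, 121.7]
orientation: [0.189, -1.99, 0.121]
wrist_force: [0.4, -0.1, -0.7]
gripper_width: 57.1
grip_force: 20.0
```

Request:
carry_out([
  {"dx": 0,"dy": 12,"dz": 0,"wx": 1.2,"wy": 0,"wz": -0.5,"hand": 50},
  {"dx": 0.5,"dy": 34,"dz": 1,"wx": 3.4,"wy": 0,"wz": -1.5,"hand": 50},
  {"dx": 0.8,"dy": 57,"dz": 2,"wx": 5.6,"wy": 0,"wz": -2.6,"hand": 50},
  {"dx": 1,"dy": 80,"dz": 2.4,"wx": 7.7,"wy": 0,"wz": -3.6,"hand": 50},
  {"dx": 1.3,"dy": 101,"dz": 3,"wx": 9.7,"wy": 0,"wz": -4.5,"hand": 50},
])

```text
time_s: 30.62
position: [460.1, 260.4, 123.7]
orientation: [0.38, -1.979, 0.24]
wrist_force: [0.5, -0.6, 0.1]
gripper_width: 56.8
grip_force: 20.0
```

Request:
carry_out([
  {"dx": -1.5,"dy": 22,"dz": -3,"wx": 2.2,"wy": 0,"wz": -1,"hand": 50},
  {"dx": -3,"dy": 45,"dz": -6.6,"wx": 4.4,"wy": 0,"wz": -2,"hand": 50},
  {"dx": -4.5,"dy": 68,"dz": -10,"wx": 6.7,"wy": 0,"wz": -3.1,"hand": 50},
  {"dx": -6,"dy": 88,"dz": -13,"wx": 8.6,"wy": 0,"wz": -4,"hand": 50},
  {"dx": -6.6,"dy": 99,"dz": -14.5,"wx": 9.7,"wy": 0,"wz": -4.5,"hand": 50},
])

```text
time_s: 31.25
position: [438.4, 358.1, 123.0]
orientation: [0.566, -1.941, 0.358]
wrist_force: [-0.5, 0.3, -0.5]
gripper_width: 56.7
grip_force: 20.0
```

```bash
python3 - <<'E'
from kin import *
log()
im,d=imaging.camera('side'); cv2.imwrite('pics/s6.png',im)
im,d=imaging.camera('scene'); cv2.imwrite('pics/c6.png',cv2.resize(im[100:300,400:640],None,fx=2,fy=2)); W=cloud(imaging.calibration('scene'),d)
p,R=pose(); z=R.apply([0,0,1]); G=p-19*z;f=np.radians(32.2); print('G',G.round(1),'t',180-np.degrees(np.arctan2(z[0]*np.cos(f)+z[1]*np.sin(f),-z[2])),'level',R.apply([0,1,0]).round(3))
E
```

```text
t 31.25 j [ 0.56  1.01  0.87 -0.    2.4  -1.58] p [438.4 358.1 123. ] F [-0.49  0.27 -0.51] M [ 0.39 -0.45  0.01] w 56.7 g 20.0
G [453.  367.1 130.2] t 245.27885651101928 level [-0.535  0.845  0.003]
```

View pics/s6.png

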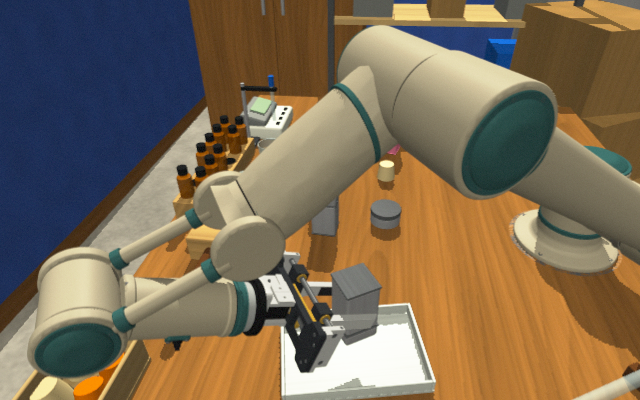

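The tin is held upside down above the tray at (355,300) in the side picture. I lower it.

Request:
carry_out([
  {"dx": -9,"dy": 0,"dz": 4,"wx": 0,"wy": 0,"wz": 0,"hand": 50},
  {"dx": -25,"dy": 0,"dz": 11.5,"wx": 0,"wy": 0,"wz": 0,"hand": 50},
  {"dx": -41,"dy": 0,"dz": 19,"wx": 0,"wy": 0,"wz": 0,"hand": 50},
  {"dx": -52,"dy": 0,"dz": 24,"wx": 0,"wy": 0,"wz": 0,"hand": 50},
  {"dx": -56,"dy": 0,"dz": 25.8,"wx": 0,"wy": 0,"wz": 0,"hand": 50},
])

```text
time_s: 31.98
position: [438.9, 356.0, 58.9]
orientation: [0.56, -1.937, 0.357]
wrist_force: [0.3, -0.3, -2.0]
gripper_width: 56.9
grip_force: 20.0
```

Request:
carry_out([
  {"dx": 0,"dy": 0,"dz": 0,"wx": 0,"wy": 0,"wz": 0,"hand": 50},
  {"dx": 0,"dy": 0,"dz": 0,"wx": 0,"wy": 0,"wz": 0,"hand": 50},
  {"dx": -1,"dy": 0,"dz": 0.4,"wx": 0,"wy": 0,"wz": 0,"hand": 50},
  {"dx": -2,"dy": 0,"dz": 0.8,"wx": 0,"wy": 0,"wz": 0,"hand": 50},
  {"dx": -2,"dy": 0,"dz": 0.8,"wx": 0,"wy": 0,"wz": 0,"hand": 50},
])

```text
time_s: 32.6
position: [439.1, 356.5, 58.2]
orientation: [0.562, -1.939, 0.357]
wrist_force: [0.8, -0.2, -0.4]
gripper_width: 57.2
grip_force: 20.0
```

```bash
python3 - <<'E'
from kin import *
log(); p,R=pose(); z=R.apply([0,0,1]); G=p-19*z; print('G',G.round(1))
for n in ['side','scene']:
    im,d=imaging.camera(n); W=cloud(imaging.calibration(n),d)
    k=(np.hypot(W[...,0]-G[0],W[...,1]-G[1])<26)&(W[...,2]>100)&(W[...,2]<135); print(n,k.sum(),np.percentile(W[k][:,2],[10,50,90]) if k.sum()>5 else '')
print(env.get_state()['wrist_force'].round(2))
E
```

```text
t 32.6 j [ 0.56  1.07  0.9  -0.    2.31 -1.58] p [439.1 356.5  58.2] F [ 0.76 -0.18 -0.41] M [ 0.33 -0.39  0.03] w 57.2 g 20.0
G [453.8 365.7  66.1]
side 688 [118.32969878 119.42592161 120.61394696]
scene 202 [120.01052995 121.07791272 122.39328339]
[ 0.17  0.21 -1.45]
```

Request:
carry_out([
  {"dx": -1,"dy": 0,"dz": 0.4,"wx": 0,"wy": 0,"wz": 0,"hand": 50},
  {"dx": -2,"dy": 0,"dz": 0.9,"wx": 0,"wy": 0,"wz": 0,"hand": 50},
  {"dx": -3,"dy": 0,"dz": 1.3,"wx": 0,"wy": 0,"wz": 0,"hand": 50},
  {"dx": -3.6,"dy": 0,"dz": 1.7,"wx": 0,"wy": 0,"wz": 0,"hand": 50},
  {"dx": -3.6,"dy": 0,"dz": 1.7,"wx": 0,"wy": 0,"wz": 0,"hand": 50},
])

```text
time_s: 33.33
position: [439.1, 356.5, 54.0]
orientation: [0.561, -1.939, 0.357]
wrist_force: [-0.2, -0.2, -0.8]
gripper_width: 56.9
grip_force: 20.0
```

Request:
carry_out([
  {"dx": -0.5,"dy": 0,"dz": 0.2,"wx": 0,"wy": 0,"wz": 0,"hand": 50},
  {"dx": -1,"dy": 0,"dz": 0.4,"wx": 0,"wy": 0,"wz": 0,"hand": 50},
  {"dx": -1,"dy": 0,"dz": 0.4,"wx": 0,"wy": 0,"wz": 0,"hand": 50},
  {"dx": -1,"dy": 0,"dz": 0.4,"wx": 0,"wy": 0,"wz": 0,"hand": 50},
  {"dx": -1,"dy": 0,"dz": 0.4,"wx": 0,"wy": 0,"wz": 0,"hand": 50},
])

```text
time_s: 33.95
position: [439.2, 356.5, 53.4]
orientation: [0.561, -1.939, 0.357]
wrist_force: [0.5, -0.5, 1.6]
gripper_width: 56.8
grip_force: 20.0
```

```bash
python3 - <<'E'
from kin import *
log(); p,R=pose(); z=R.apply([0,0,1]); G=p-19*z; print('G',G.round(1))
for n in ['side','scene']:
    im,d=imaging.camera(n); W=cloud(imaging.calibration(n),d)
    k=(np.hypot(W[...,0]-G[0],W[...,1]-G[1])<26)&(W[...,2]>100)&(W[...,2]<135); print(n,k.sum(),np.percentile(W[k][:,2],[10,50,90]) if k.sum()>5 else ''); print(env.get_state()['wrist_force'].round(2))
E
```

```text
t 33.95 j [ 0.56  1.07  0.9  -0.    2.31 -1.58] p [439.2 356.5  53.4] F [ 0.51 -0.49  1.57] M [ 0.16 -0.23  0.02] w 56.8 g 20.0
G [453.8 365.7  61.3]
side 681 [113.46382474 114.62434588 115.68920057]
[0.75 0.55 1.02]
scene 199 [115.17832548 116.22447532 117.53922804]
[0.39 0.33 1.14]
```

The tin is in gentle contact (about 2 N). I release it and back off along the fingers.

Request:
carry_out([
  {"dx": -0.4,"dy": 0,"dz": 0.2,"wx": 0,"wy": 0,"wz": 0,"hand": 50},
  {"dx": -0.4,"dy": 0,"dz": 0.2,"wx": 0,"wy": 0,"wz": 0,"hand": 62},
  {"dx": -0.4,"dy": 0,"dz": 0.2,"wx": 0,"wy": 0,"wz": 0,"hand": 75},
  {"dx": -0.4,"dy": 0,"dz": 0.2,"wx": 0,"wy": 0,"wz": 0,"hand": 94},
  {"dx": -0.4,"dy": 0,"dz": 0.2,"wx": 0,"wy": 0,"wz": 0,"hand": 94},
])

```text
time_s: 34.67
position: [439.1, 356.5, 52.5]
orientation: [0.561, -1.939, 0.357]
wrist_force: [0.2, -0.5, 0.4]
gripper_width: 88.5
grip_force: 0.0
```

Request:
carry_out([
  {"dx": 0,"dy": 0,"dz": 0,"wx": 0,"wy": 0,"wz": 0,"hand": 94},
  {"dx": 0,"dy": 0,"dz": -10,"wx": 0,"wy": 0,"wz": 0,"hand": 94},
  {"dx": 0,"dy": 0,"dz": -35,"wx": 0,"wy": 0,"wz": 0,"hand": 94},
  {"dx": 10,"dy": 0,"dz": -70,"wx": 0,"wy": 0,"wz": 0,"hand": 94},
  {"dx": 40,"dy": 0,"dz": -90,"wx": 0,"wy": 0,"wz": 0,"hand": 94},
])

```text
time_s: 35.3
position: [494.9, 391.3, 125.1]
orientation: [0.561, -1.937, 0.357]
wrist_force: [-0.6, -0.1, -0.9]
gripper_width: 94.3
grip_force: 0.0
```

Request:
carry_out([
  {"dx": 40,"dy": 0,"dz": 0,"wx": 0,"wy": 0,"wz": 0,"hand": 94},
  {"dx": 80,"dy": 0,"dz": 0,"wx": 0,"wy": 0,"wz": 0,"hand": 94},
  {"dx": 100,"dy": 0,"dz": 0,"wx": 0,"wy": 0,"wz": 0,"hand": 94},
  {"dx": 100,"dy": 0,"dz": 0,"wx": 0,"wy": 0,"wz": 0,"hand": 94},
  {"dx": 100,"dy": 0,"dz": 0,"wx": 0,"wy": 0,"wz": 0,"hand": 94},
])

```text
time_s: 35.92
position: [459.4, 368.7, 215.7]
orientation: [0.561, -1.938, 0.357]
wrist_force: [-0.3, -0.1, -0.1]
gripper_width: 94.0
grip_force: 0.0
```

```bash
python3 - <<'E'
from kin import *
log(); ims=[]
for n in ['side','scene']:
    im,d=imaging.camera(n); W=cloud(imaging.calibration(n),d); ims.append(im)
    hsv=cv2.cvtColor(im,cv2.COLOR_BGR2HSV)
    top=(W[...,2]>100)&(W[...,2]<122)&(hsv[...,1]<90)&(W[...,0]>300)&(W[...,0]<650)&(W[...,1]<500)
    N,L,S,C=cv2.connectedComponentsWithStats(top.astype(np.uint8))
    for i in range(1,N):
        if S[i,4]>60: P=W[L==i]; r=cv2.minAreaRect(P[:,:2].astype(np.float32)); print(n,np.round(r[0]),np.round(r[1]),'z',np.median(P[:,2]).round(1),np.ptp(np.percentile(P[:,2],[5,95])).round(1))
cv2.imwrite('pics/f.png',cv2.resize(np.vstack(ims),None,fx=.75,fy=.75))
E
```

```text
t 35.92 j [ 0.56  0.99  0.68 -0.    2.61 -1.58] p [459.4 368.7 215.7] F [-0.29 -0.09 -0.09] M [ 0.27 -0.33  0.01] w 94.0 g 0.0
side [543.  30.] [59. 57.] z 109.3 8.9
side [453. 367.] [57. 59.] z 114.2 12.7
scene [ 395. -386.] [49. 55.] z 111.6 3.9
scene [ 522. -464.] [52. 52.] z 111.6 3.8
scene [ 526. -346.] [59. 57.] z 110.5 11.2
scene [565. -82.] [62. 57.] z 110.5 11.1
scene [545.  30.] [58. 61.] z 110.6 10.8
scene [455. 367.] [59. 59.] z 115.4 15.2
```

View pics/f.png

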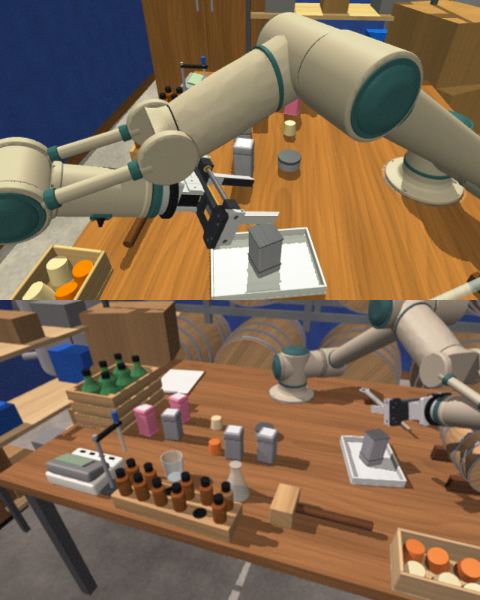

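The tin stands upside down in the tray at (265,250) in the upper view. The full tins are where they stood, the bystanders are undisturbed, and the gripper is clear.

```bash
python3 -c "
from plant import env
print(env.sign_off())"
```

```text
the job is handed in; nothing more can be done
None
```

The empty tin (about 0.9 N when lifted, found at x 524, y −240 mm) now stands upside down on its lid in the refill tray. Two full tins were weighed and put back where they stood, and the fourth was not lifted, being full by elimination. The job is handed in, but sign-off returned no verdict.

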